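Stack the finished game cases for dispatch

ROBOT

A 6-joint arm with a two-finger parallel gripper is mounted at the origin on the work surface. World frame = base frame: x ahead of the robot, y to its left, z up, the work surface at z = 0. Lengths are in mm, angles in rad, forces in N, time in s.
With the tool pointing down it reaches from about 250 to 850 mm from the base axis. Payload 12.5 kg.
Tool frame: the origin (TCP) lies at the centre of the arm's flange, where the gripper is bolted on; the fingertips stand 186 mm ahead of it and the grasp point (between the pads) lies bot.pinch_z ahead of it (bot.pinch_z is the distance from the TCP to the grasp point, in mm); z points along the fingers, y is the line along which they close (so a half turn about z gives the same grasp; the last joint's range is limited). The gripper opens to 93 mm and grips with 3 to 60 N. Pads are 15 mm wide; open, the fingers measure 128 mm over their backs; the gripper's body (75 mm by 188 mm) begins 65 mm behind the grasp point.
Start: joints at [1.043, 0.351, 1.652, -0, 1.139, -0.085], TCP at [235.628, 496.956, 404.733] pointing down, gripper open.
Joint ranges: [-2.75, 2.75], [-0.79, 2.1], [0.01, 2.65], [-1.57, 4.71], [0.07, 3.14], [-2.87, 2.87]. Speed limits (rad/s): [2.22, 2.22, 2.79, 3.14, 3.14, 3.14].

INTERFACE

Orientations are given as a rotation vector (axis times angle).
In Python, from station import bot gives the robot as it stands.
- The arm moves only by the tool play_rows, never from a script. Its argument "commands" is a list of rows, each an object of numbers: "dx", "dy", "dz": the shift along the tool's x, y, z as a fraction of full scale; "rx", "ry", "rz": the turn, a rotation vector about the tool's x, y, z as a fraction of full scale; "gripper": the opening, from -1 (shut) to 1 (fully open), so that 0 is half open. In form: [{"dx": .., "dy": .., "dz": .., "rx": .., "ry": .., "rz": .., "gripper": ..}, ...]. A call has 1 to 20 rows; each row shifts and turns the commanded pose from where the row before left it, along the tool's axes as they then stand; what a row does not reach is not made up. Full scale, the value 1, is 0.02 m for a shift and 0.12 rad for a turn. A row lasts 1/12 s, in which the tool goes at most 41.7 mm and 7.16 degrees, less where a joint would pass 70% of its speed; a pose out of reach is approached as far as the arm can. A call with a number of a shift or a turn outside -1 to 1 is refused whole. A call with a gripper value outside its range is refused whole. The fingers move at their own pace and stop on an object; "force" is the grip in N (left out, the last holds). Time passes only in rows, so rows that do not move let the fingers close. It gives the time, the measured TCP pose, the force, the opening and the grip force at its end, in the units of the state.
- bot.get_obs(): the state, without advancing time (a new reading comes with each control period).
- bot.snapshot(name): name is "side" or "top"; returns the picture (384x512x3 uint8, red, green, blue); there is no depth.
- bot.camera_info(name): a dict with "fx", "fy", "cx", "cy" (pixels), "eye" and "orientation" of the camera in the world. Camera axes: x right, y down, z forward; pixel columns grow to the right and rows downward; lengths in mm; the calibration is good to about 2 mm. A picture is of the moment at which its call begins. camera_info takes no time and is no camera call.
- bot.close_job(): hands the job in; it is judged then, once.
The state is a dict: "time": time; "qpos": joint angles; "joint_vel": joint speeds; "joint_efforts": joint torques, N m; "ee_pos": TCP position; "orientation": TCP orientation; "wrist_force": force on the tool from outside, world axes, zero at the start; "moment": the same for the moment, N m; "gripper_width": finger opening in mm; "finger_force": force on a finger pad.
Only numpy, scipy, OpenCV 4.12 (cv2) and the standard library are available. Lean on these libraries where they do the work, as an engineer would, in place of code of your own. Each camera call takes 0.05 s, during which the arm holds its last target. There are 200 camera calls.

TASK

First clear the sanding block off the grey stacking board and lay it flat in the green tray. Then stack all the green game cases there are, in any order and right way up, squarely into one column on the board's green outline, put the white wooden sample case squarely on top of them with its recess up and, last of all, press the insert with the red grip flush into the recess; leave the toy, the glue jar and the try square where they are.

Things in the scene. Friction and masses are not known exactly. Their poses are not given: they have to be found in the camera images.
- stand: grey stacking board fixed to the bench, 190 x 120 x 12 mm (x, y, z), with a green painted outline in the middle (lines 5 mm wide, inner edges 132 x 62 mm) round the place of the column. Origin at the centre of its underside on the bench; its x axis runs along the outline's length, y across, z up.
- stand_top (a point): centre of the green outline on the board's upper face, 12 mm above the bench; the column stands centred here, its long sides along the board's x axis.
- case1: green closed wooden game case, a solid-feeling box 130 x 60 x 36 mm (x, y, z) with brass clasp and hinges on its short ends, 0.15 to 0.3 kg; may be absent. Origin at the centre of its underside, x along its length, y across its 60 mm width, z up. The cases are all alike and lie flat on the bench.
- case2: green closed wooden game case, a solid-feeling box 130 x 60 x 36 mm (x, y, z) with brass clasp and hinges on its short ends, 0.15 to 0.3 kg; may be absent. Origin at the centre of its underside, x along its length, y across its 60 mm width, z up. The cases are all alike and lie flat on the bench.
- case3: green closed wooden game case, a solid-feeling box 130 x 60 x 36 mm (x, y, z) with brass clasp and hinges on its short ends, 0.15 to 0.3 kg; may be absent. Origin at the centre of its underside, x along its length, y across its 60 mm width, z up. The cases are all alike and lie flat on the bench.
- case4: green closed wooden game case, a solid-feeling box 130 x 60 x 36 mm (x, y, z) with brass clasp and hinges on its short ends, 0.15 to 0.3 kg; may be absent. Origin at the centre of its underside, x along its length, y across its 60 mm width, z up. The cases are all alike and lie flat on the bench.
- sample_case: white wooden sample case, 130 x 60 x 30 mm (x, y, z), about 0.2 kg, with an open rectangular recess 85 x 41 mm, 16 mm deep, centred in its upper face (rim bevelled 2 mm). Origin at the centre of its underside, x along its length, y across its 60 mm width, z up. It lies on the bench with the recess up.
- recess_floor (a point): centre of the recess's floor in the sample case, 14 mm above the case's underside and 16 mm below its rim; axes as the sample case.
- insert: dark wooden plate 80 x 36 x 16 mm (x, y, z; lowest 5 mm is 3 mm narrower) with a red grip bar 44 x 16 mm (x, y) rising 24 mm above its middle, 40 mm high in all; 0.09 kg. Origin at the centre of its underside, x along its length, z up. It drops into the recess with 2.5 mm play on each side, either way round; home when its plate is flush with the rim.
- sander: sanding block, cork over red, 100 x 45 x 34 mm (x, y, z), about 0.12 kg, lying flat on the stacking board at the start. Origin at the centre of its underside, x along its length, z up.
- tray: open green wooden tray fixed to the bench, 180 x 160 mm outside, 164 x 144 mm inside (x, y), walls 8 mm thick and 25 mm high above the bench. Origin at the centre of its underside.
- tray_in (a point): centre of the tray's inner floor, 8 mm above the bench.
- toy: bystander: wooden toy ring tower, base 84 mm across, 84 mm tall, loose on the bench. Origin at the centre of its underside. Leave it alone.
- glue: bystander: glue jar, 60 mm across, 85 mm tall, loose. Origin at the centre of its underside. Leave it alone.
- square: bystander: try square lying flat, dark stock 22 x 110 x 16 mm (x, y, z) with a steel blade to +x, 141 mm long, from the stock's +y end, loose. Origin under the centre of the stock. Leave it alone.

How it is judged:
By the outcome, as a careful person would: the job done as asked, in the order asked, and still so for the second after the job is handed in, with the robot touching nothing.
Of case1, case2, case3, case4 only 3 to 4 are there at a start; the rules pass over those that are not, and their reading is None.
At some moment in a run one of insert, sander may be knocked a few centimetres aside while the robot is not near it.
Once in a run the grip may slacken for a moment while it holds something.
It also fails if it takes over 210 s, if anything falls off the work surface, if the arm or the gripper's body presses on something with over 40 N, if the wrist force passes 120 N, or if a joint passes its speed limit or range.

## Working session

There is one attempt and no reset: what is moved stays moved. The work goes in short steps, Python scripts to look and compute and a tool call to move; the robot and the scene stay as the last step left them, time stands still between calls to the robot, and variables do not carry over. Pictures are saved under pics/ and viewed, at most 17 in all, crops included, and the job is handed in when it is done.

Besides the shell and the picture viewer there is one more tool, called in YAML: its name, and indented under it one key for each argument. play_rows: Moves the arm, as the interface text tells. Shift numbers are shares of 0.02 m and turn numbers shares of 0.12 rad, none past 1 either way. Its arguments: {"type":"object","properties":{"commands":{"type":"array","items":{"type":"object","properties":{"dx":{"type":"number"},"dy":{"type":"number"},"dz":{"type":"number"},"rx":{"type":"number"},"ry":{"type":"number"},"rz":{"type":"number"},"gripper":{"type":"number"}}}},"force":{"type":"number"}},"required":["commands"]}

```bash
ls; mkdir -p pics; python3 - <<'E'
from station import bot
import cv2
print(bot.get_obs(), bot.pinch_z)
for n in("top","side"):
    print(bot.camera_info(n)); im=bot.snapshot(n)
    cv2.imwrite(f"pics/{n}0.png",cv2.resize(im[:,:,::-1],(800,600),interpolation=cv2.INTER_CUBIC))
E
```

```text
pics
{'time': 0.0, 'qpos': array([ 1.04339726e+00,  3.51238478e-01,  1.65242890e+00, -4.61567874e-06,
        1.13908771e+00, -8.45881308e-02]), 'joint_vel': array([-0.0021544 , -0.00046616, -0.00099489,  0.00165622,  0.00060624,
        0.00080022]), 'joint_efforts': array([-6.99404391e-04, -4.97321141e+01, -2.85247010e+01,  6.99428678e-02,
        2.56859302e-02, -1.70437584e-04]), 'ee_pos': array([235.57073004, 496.85467123, 404.19824494]), 'orientation': array([-6.89817803e-01, -3.06456812e+00,  1.74292242e-03]), 'wrist_force': array([-0.42016075,  0.13027738,  0.46730739]), 'moment': array([-0.00511959,  0.01629872,  0.0038424 ]), 'finger_force': 0.0, 'gripper_width': 92.88903503885408} 167.3
{'fx': 358.07381360494713, 'fy': 358.07381360494713, 'cx': 255.45061000348073, 'cy': 186.90701556836692, 'eye': array([ 411.93965055,  -19.59243446, 1021.0514064 ]), 'orientation': array([-2.10676518,  2.15052385, -0.20866034])}
{'fx': 494.5570325812428, 'fy': 494.5570325812428, 'cx': 247.26247204634515, 'cy': 195.40923374848487, 'eye': array([ 113.14223143, -837.72732705, 1111.90750608]), 'orientation': array([-2.34466983,  0.66157956, -0.23590604])}
```

View pics/top0.png

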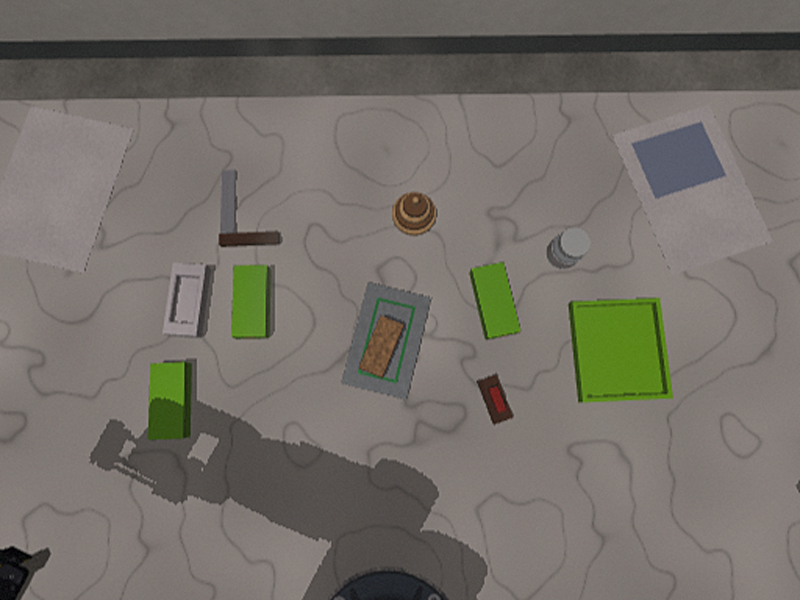

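View pics/side0.png

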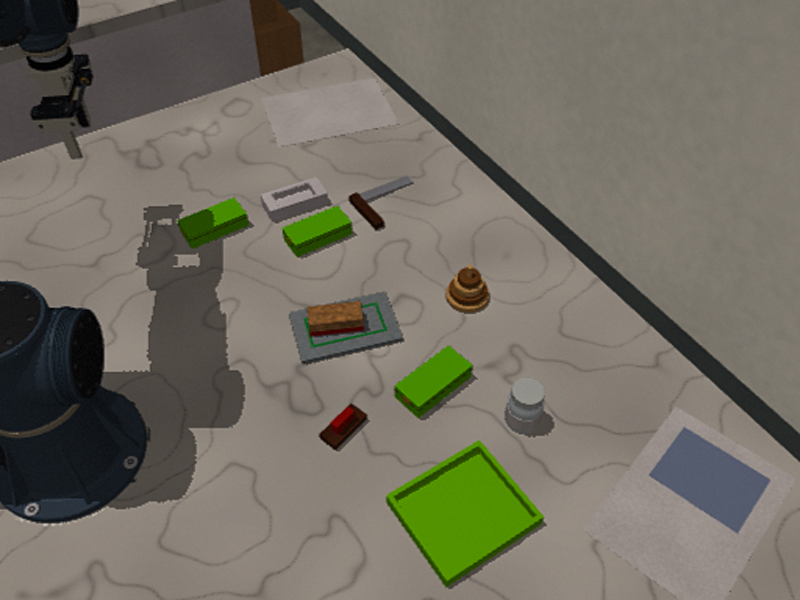

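```bash
cat > h.py <<'E'
import cv2, numpy as np
from scipy.optimize import minimize
from scipy.spatial.transform import Rotation as Ro
from station import bot
S=4
def proj(n,P):
    c=bot.camera_info(n); R=Ro.from_rotvec(c['orientation']).as_matrix()
    q=(np.atleast_2d(P)-c['eye'])@R
    return np.c_[c['fx']*q[:,0]/q[:,2]+c['cx'],c['fy']*q[:,1]/q[:,2]+c['cy']]
def ray(n,u,v,z):
    c=bot.camera_info(n); R=Ro.from_rotvec(c['orientation']).as_matrix()
    d=R@[(u-c['cx'])/c['fx'],(v-c['cy'])/c['fy'],1]
    return c['eye']+d*(z-c['eye'][2])/d[2]
def box(p,dim,z0):
    x,y,a=p; l,w,h=dim
    return np.array([[x+np.cos(a)*i*l/2-np.sin(a)*j*w/2,y+np.sin(a)*i*l/2+np.cos(a)*j*w/2,z0+k] for i in(-1,1) for j in(-1,1) for k in(0,h)])
def sil(n,p,dim,z0):
    m=np.zeros((384*S,512*S),np.uint8)
    h=cv2.convexHull(proj(n,box(p,dim,z0)).astype(np.float32))
    cv2.fillConvexPoly(m,np.round(((h+.5)*S-.5)*16).astype(np.int32),255,shift=4)
    return cv2.resize(m,(512,384),interpolation=cv2.INTER_AREA)/255.
def fit(masks,p0,dim,z0):
    """fit (x,y,yaw) of a box to {cam: mask}"""
    def cost(p):
        t=0
        for n,m in masks.items(): t+=np.abs(sil(n,p,dim,z0)-m).sum()
        return t
    best=None
    p=np.array(p0,float)
    for s in(12,4):
        r=minimize(cost,p,method='Nelder-Mead',options=dict(initial_simplex=[p,p+[s,0,0],p+[0,s,0],p+[0,0,s/60]],xatol=.05,fatol=.05)); p=r.x
    return p,r.fun
def near(n,m,p,r=110,z=20):
    """keep mask only round a world point"""
    o=np.zeros(m.shape,np.uint8); u=proj(n,[[p[0],p[1],z]])[0]
    k=np.linalg.norm(proj(n,[[p[0],p[1]+r,z]])[0]-u)
    cv2.circle(o,tuple(int(round(t)) for t in u),int(k),1,-1); return m*o
def yaw(R): return np.arctan2(R[1,0],R[0,0])
def go(x,y,z,a=None):
    """print what is to go: world target of the grasp point; a = wanted yaw of tool x (mod pi)"""
    o=bot.get_obs(); R=Ro.from_rotvec(o['orientation']).as_matrix(); g=o['ee_pos']+R[:,2]*bot.pinch_z
    y0=yaw(R); d=0
    if a is not None: d=(a-y0+np.pi/2)%np.pi-np.pi/2
    Rt=Ro.from_euler('z',y0+d).as_matrix()@np.diag([1,-1,-1])
    v=Rt.T@(np.array([x,y,z])-g)
    e=(Ro.from_matrix(R.T@Ro.from_euler('z',y0).as_matrix()@np.diag([1,-1,-1]))).as_rotvec()
    print('t %.1f grasp'%o['time'],g.round(1),'yaw %.3f'%y0,'q6 %.2f'%o['qpos'][5],'W %.1f F %.1f'%(o['gripper_width'],o['finger_force']),'wf',o['wrist_force'].round(1))
    print(' turn rz units %.3f'%(-d/.12),'then shift units dx %.3f dy %.3f dz %.3f'%tuple(v/20),'tilt units',(e/.12).round(3))
E
python3 - <<'E'
from h import *
ims={n:bot.snapshot(n) for n in("top","side")}
hs={n:cv2.cvtColor(i,cv2.COLOR_RGB2HSV) for n,i in ims.items()}
for (u,v) in [(170,300),(250,300),(495,300),(185,300),(382,345),(497,400),(620,350),(388,340),(385,340)]:
    U,V=int(u/1.5625),int(v/1.5625); print(u,v,ims['top'][V,U],hs['top'][V,U],ray('top',U,V,30).round(0))
g={n:((h[...,0]>38)&(h[...,0]<52)&(h[...,1]>150)).astype(float) for n,h in hs.items()}
for (u,v) in [(170,400),(252,300),(495,300)]:
    p=ray('top',u/1.5625,v/1.5625,36)[:2]
    for k in (['top','side'],['top'],['side']):
        r=fit({n:near(n,g[n],p,88) for n in k},[*p,.0],(130,60,36),0); print(k,r[0].round(3),round(r[1],1))
p=ray('top',620/1.5625,350/1.5625,12)[:2]
print('tray',[fit({n:near(n,g[n],p,150)},[*p,.0],(180,160,25),0) for n in g])
E
```

```text
170 300 [155 147 148] [176  13 155] [591. 381.  30.]
250 300 [ 93 135  45] [ 44 170 135] [588. 236.  30.]
495 300 [ 83 129  33] [ 44 190 129] [ 580. -202.   30.]
185 300 [148 140 143] [169  14 148] [591. 353.  30.]
382 345 [96 71 51] [ 13 120  96] [505.   2.  30.]
497 400 [110  38  36] [  1 172 110] [ 403. -198.   30.]
620 350 [ 89 134  23] [ 42 211 134] [ 485. -419.   30.]
388 340 [113  85  58] [ 15 124 113] [513.  -9.  30.]
385 340 [92 71 47] [ 16 125  92] [513.  -4.  30.]
['top', 'side'] [4.15915e+02 3.74608e+02 3.10000e-02] 365.8
['top'] [4.15326e+02 3.74810e+02 4.80000e-02] 156.3
['side'] [4.19947e+02 3.74085e+02 5.10000e-02] 203.0
['top', 'side'] [5.87780e+02 2.37381e+02 2.00000e-03] 365.1
['top'] [5.88902e+02 2.39244e+02 2.20000e-02] 197.1
['side'] [ 5.90906e+02  2.37729e+02 -4.00000e-03] 161.4
['top', 'side'] [ 5.81734e+02 -2.03308e+02  1.89000e-01] 202.3
['top'] [ 5.81338e+02 -2.03424e+02  1.97000e-01] 115.9
['side'] [ 5.81362e+02 -2.03552e+02  1.96000e-01] 85.5
tray [(array([ 4.88643293e+02, -4.25759630e+02,  2.79191599e-02]), np.float64(129.65098039215687)), (array([ 4.89123969e+02, -4.26087309e+02,  2.55408036e-02]), np.float64(83.27058823529413))]
```

```bash
cat >> h.py <<'E'
def grab(k=4):
    ims={n:np.mean([bot.snapshot(n) for _ in range(k)],0).astype(np.uint8) for n in("top","side")}
    return ims,{n:cv2.cvtColor(cv2.GaussianBlur(i,(3,3),.6),cv2.COLOR_RGB2HSV) for n,i in ims.items()}
def green(h): return ((h[...,0]>33)&(h[...,0]<60)&(h[...,1]>95)).astype(float)
def draw(img,n,p,dim,z0,s,o):
    P=((proj(n,box(p,dim,z0))-o+.5)*s-.5).round().astype(int)
    for i in range(8):
        for b in(1,2,4):
            if not i&b: cv2.line(img,tuple(map(int,P[i])),tuple(map(int,P[i|b])),(255,0,255),1)
def crop(ims,n,u0,v0,w,h,s,boxes,name):
    c=cv2.resize(ims[n][v0:v0+h,u0:u0+w,::-1],None,fx=s,fy=s,interpolation=cv2.INTER_CUBIC)
    for b in boxes: draw(c,n,*b,s,np.array([u0,v0]))
    cv2.imwrite('pics/'+name,c)
E
python3 - <<'E'
from h import *
ims,hs=grab()
g={n:green(h) for n,h in hs.items()}
B=[]
for (u,v) in [(170,400),(252,300),(495,300)]:
    p=ray('top',u/1.5625,v/1.5625,36)[:2]
    for k in (['top','side'],['top'],['side']):
        r=fit({n:near(n,g[n],p,86) for n in k},[*p,.0],(130,60,36),0); print(k,r[0].round(3),round(r[1],1))
        if len(k)==2:B.append((r[0],(130,60,36),0))
# stand by corners in the top image, sander/insert by colour
for nm,(u,v),dim,z0,f in [('sander',(383,345),(100,45,34),12,lambda h:(((h[...,0]<22)|(h[...,0]>170))&(h[...,1]>75)).astype(float)),
                          ('insplate',(495,400),(80,36,16),0,lambda h:(((h[...,0]<22)|(h[...,0]>165))&(h[...,1]>75)).astype(float))]:
    p=ray('top',u/1.5625,v/1.5625,z0+dim[2])[:2]
    for k in (['top','side'],['top']):
        if nm=='insplate': k=['top']
        r=fit({n:near(n,f(hs[n]),p,75) for n in k},[*p,-.25 if nm=='sander' else .2],dim,z0); print(nm,k,r[0].round(3),round(r[1],1))
    B.append((r[0],dim,z0))
q=[ray('top',u/1.5625,v/1.5625,12)[:2] for u,v in[(368,283),(431,297),(406,398),(342,382)]]
print('stand',np.mean(q,0)); q=np.array(q);print(np.linalg.norm(q-np.roll(q,1,0),axis=1)); d=(q[0]+q[1]-q[2]-q[3]);a=np.arctan2(d[1],d[0]);print(a)
B.append(([*np.mean(q,0),a],(190,120,12),0));B.append(([*np.mean(q,0),a],(137,67,.1),12))
crop(ims,'top',85,150,260,140,3,B,'c1.png'); crop(ims,'side',100,100,230,190,3,B,'c2.png')
E
```

```text
['top', 'side'] [4.15612e+02 3.74550e+02 2.60000e-02] 292.7
['top'] [4.15726e+02 3.75062e+02 2.10000e-02] 55.6
['side'] [4.19534e+02 3.73714e+02 2.40000e-02] 230.7
['top', 'side'] [ 5.88326e+02  2.37804e+02 -1.00000e-03] 278.3
['top'] [5.88765e+02 2.38353e+02 1.20000e-02] 126.1
['side'] [ 5.94676e+02  2.36844e+02 -2.00000e-03] 142.5
['top', 'side'] [ 5.81312e+02 -2.04035e+02  1.87000e-01] 108.3
['top'] [ 5.81458e+02 -2.03991e+02  1.83000e-01] 51.5
['side'] [ 5.81269e+02 -2.04101e+02  1.87000e-01] 54.0
sander ['top', 'side'] [ 5.00988e+02  2.05100e+00 -4.17000e-01] 87.1
sander ['top'] [ 5.01798e+02  2.55500e+00 -4.02000e-01] 42.7
insplate ['top'] [ 4.06408e+02 -1.97004e+02  3.31000e-01] 53.2
insplate ['top'] [ 4.06408e+02 -1.97004e+02  3.31000e-01] 53.2
stand [514.95197959  -7.88373191]
[185.30046806 118.57458643 187.67203707 117.25010784]
-0.2668215886798239
```

View pics/c1.png

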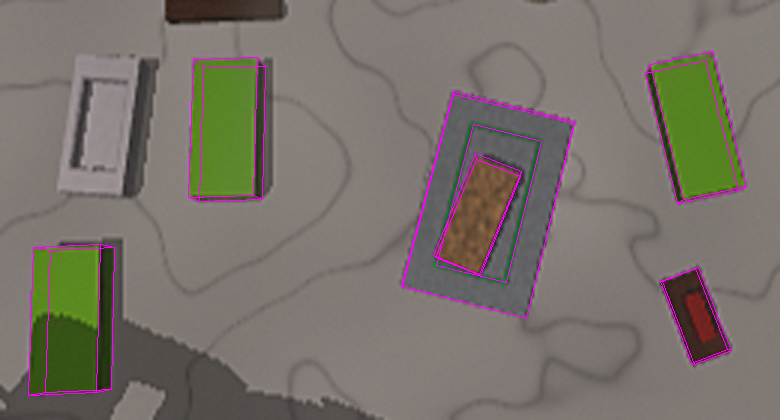

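View pics/c2.png

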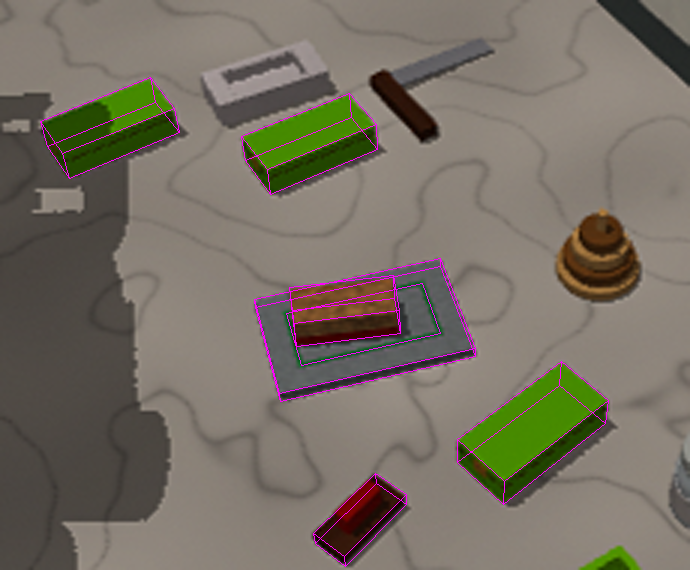

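```bash
python3 - <<'E'
from h import *
ims,hs=grab()
def st(n):
    i=ims[n].astype(int); m=((i[...,2]-i[...,0]>2)|((hs[n][...,0]<22)&(hs[n][...,1]>75))).astype(np.uint8)
    m=near(n,m,(514,-8),115); m=cv2.morphologyEx(m,cv2.MORPH_OPEN,np.ones((3,3)))
    c=max(cv2.findContours(m,cv2.RETR_EXTERNAL,cv2.CHAIN_APPROX_NONE)[0],key=cv2.contourArea)
    o=np.zeros(m.shape); cv2.fillPoly(o,[c],1); return o
M={n:st(n) for n in ims}
for k in(['top'],['side']):
    r=fit({n:M[n] for n in k},(514,-8,-.26),(190,120,12),0);print(k,r[0].round(3),r[1])
def wh(n):
    i=ims[n].astype(int); s=i.sum(2); print(n,[tuple(i[int(v),int(u)]) for u,v in proj(n,[[591,370,30],[588,340,30],[650,310,0],[560,440,0],[700,360,0]])])
for n in ims: wh(n)
go(501,2,36,-.415)
E
```

```text
['top'] [ 5.34123e+02 -5.57600e+00 -4.01000e-01] 2108.843137254902
['side'] [ 5.39222e+02  1.79380e+01 -2.32000e-01] 1402.0392156862745
top [(np.int64(68), np.int64(64), np.int64(65)), (np.int64(149), np.int64(140), np.int64(142)), (np.int64(118), np.int64(111), np.int64(108)), (np.int64(132), np.int64(124), np.int64(120)), (np.int64(131), np.int64(124), np.int64(119))]
side [(np.int64(108), np.int64(101), np.int64(99)), (np.int64(157), np.int64(147), np.int64(147)), (np.int64(74), np.int64(69), np.int64(64)), (np.int64(141), np.int64(132), np.int64(123)), (np.int64(141), np.int64(132), np.int64(122))]
t 1.0 grasp [235.6 497.  237.4] yaw 2.699 q6 -0.08 W 93.0 F 0.0 wf [-0.1 -0.2  0. ]
 turn rz units -0.232 then shift units dx -22.121 dy -17.297 dz 10.071 tilt units [-0. -0.  0.]
```

play_rows:
  commands:
    - {"rz":-0.232,"gripper":0.5}
    - {"dx":-1,"dy":-0.78}
    - {"dx":-1,"dy":-0.78}
    - {"dx":-1,"dy":-0.78}
    - {"dx":-1,"dy":-0.78}
    - {"dx":-1,"dy":-0.78}
    - {"dx":-1,"dy":-0.78}
    - {"dx":-1,"dy":-0.78}
    - {"dx":-1,"dy":-0.78}
    - {"dx":-1,"dy":-0.78}
    - {"dx":-1,"dy":-0.78}
    - {"dx":-1,"dy":-0.78}
    - {"dx":-1,"dy":-0.78}
    - {"dx":-1,"dy":-0.78}
    - {"dx":-1,"dy":-0.78}
    - {"dx":-1,"dy":-0.78}
    - {"dx":-1,"dy":-0.78}
    - {"dx":-1,"dy":-0.78}
    - {"dx":-1,"dy":-0.78}
    - {"dx":-1,"dy":-0.78}
  force: 40

```text
schema error: expected keys dx, dy, dz, rx, ry, rz, gripper
```

```bash
python3 - <<'E'
from h import *
go(501,2,36,-.415)
E
```

```text
t 1.0 grasp [235.6 497.  237.4] yaw 2.699 q6 -0.08 W 93.0 F 0.0 wf [-0.1 -0.2  0. ]
 turn rz units -0.232 then shift units dx -22.121 dy -17.297 dz 10.071 tilt units [-0. -0.  0.]
```

play_rows:
  commands:
    - {"dx":0,"dy":0,"dz":0,"rx":0,"ry":0,"rz":-0.232,"gripper":0.5}
    - {"dx":-1,"dy":-0.78,"dz":0,"rx":0,"ry":0,"rz":0,"gripper":0.5}
    - {"dx":-1,"dy":-0.78,"dz":0,"rx":0,"ry":0,"rz":0,"gripper":0.5}
    - {"dx":-1,"dy":-0.78,"dz":0,"rx":0,"ry":0,"rz":0,"gripper":0.5}
    - {"dx":-1,"dy":-0.78,"dz":0,"rx":0,"ry":0,"rz":0,"gripper":0.5}
    - {"dx":-1,"dy":-0.78,"dz":0,"rx":0,"ry":0,"rz":0,"gripper":0.5}
    - {"dx":-1,"dy":-0.78,"dz":0,"rx":0,"ry":0,"rz":0,"gripper":0.5}
    - {"dx":-1,"dy":-0.78,"dz":0,"rx":0,"ry":0,"rz":0,"gripper":0.5}
    - {"dx":-1,"dy":-0.78,"dz":0,"rx":0,"ry":0,"rz":0,"gripper":0.5}
    - {"dx":-1,"dy":-0.78,"dz":0,"rx":0,"ry":0,"rz":0,"gripper":0.5}
    - {"dx":-1,"dy":-0.78,"dz":0,"rx":0,"ry":0,"rz":0,"gripper":0.5}
    - {"dx":-1,"dy":-0.78,"dz":0,"rx":0,"ry":0,"rz":0,"gripper":0.5}
    - {"dx":-1,"dy":-0.78,"dz":0,"rx":0,"ry":0,"rz":0,"gripper":0.5}
    - {"dx":-1,"dy":-0.78,"dz":0,"rx":0,"ry":0,"rz":0,"gripper":0.5}
    - {"dx":-1,"dy":-0.78,"dz":0,"rx":0,"ry":0,"rz":0,"gripper":0.5}
    - {"dx":-1,"dy":-0.78,"dz":0,"rx":0,"ry":0,"rz":0,"gripper":0.5}
    - {"dx":-1,"dy":-0.78,"dz":0,"rx":0,"ry":0,"rz":0,"gripper":0.5}
    - {"dx":-1,"dy":-0.78,"dz":0,"rx":0,"ry":0,"rz":0,"gripper":0.5}
    - {"dx":-1,"dy":-0.78,"dz":0,"rx":0,"ry":0,"rz":0,"gripper":0.5}
    - {"dx":0,"dy":0,"dz":0,"rx":0,"ry":0,"rz":0,"gripper":0.5}
  force: 40

```text
time: 2.67
ee_pos: [453.3, 92.2, 404.8]
orientation: [0.65, 3.072, -0.001]
wrist_force: [0.1, 0.4, -0.4]
gripper_width: 69.5
finger_force: 0.0
```

```bash
python3 - <<'E'
from h import *
go(501,2,36,-.415)
E
```

```text
t 2.7 grasp [453.5  92.1 237.5] yaw 2.724 q6 -1.05 W 69.5 F 0.0 wf [ 0.1  0.4 -0.4]
 turn rz units -0.019 then shift units dx -3.992 dy -3.165 dz 10.077 tilt units [-0.002  0.01  -0.   ]
```

play_rows:
  commands:
    - {"dx":-0.8,"dy":-0.633,"dz":0.8,"rx":0,"ry":0,"rz":-0.019,"gripper":0.5}
    - {"dx":-0.8,"dy":-0.633,"dz":0.8,"rx":0,"ry":0,"rz":0,"gripper":0.5}
    - {"dx":-0.8,"dy":-0.633,"dz":0.8,"rx":0,"ry":0,"rz":0,"gripper":0.5}
    - {"dx":-0.8,"dy":-0.633,"dz":0.8,"rx":0,"ry":0,"rz":0,"gripper":0.5}
    - {"dx":-0.8,"dy":-0.633,"dz":0.8,"rx":0,"ry":0,"rz":0,"gripper":0.5}
    - {"dx":0,"dy":0,"dz":1,"rx":0,"ry":0,"rz":0,"gripper":0.5}
    - {"dx":0,"dy":0,"dz":1,"rx":0,"ry":0,"rz":0,"gripper":0.5}
    - {"dx":0,"dy":0,"dz":1,"rx":0,"ry":0,"rz":0,"gripper":0.5}
    - {"dx":0,"dy":0,"dz":1,"rx":0,"ry":0,"rz":0,"gripper":0.5}
    - {"dx":0,"dy":0,"dz":1,"rx":0,"ry":0,"rz":0,"gripper":0.5}
    - {"dx":0,"dy":0,"dz":0.6,"rx":0,"ry":0,"rz":0,"gripper":0.5}
    - {"dx":0,"dy":0,"dz":0.3,"rx":0,"ry":0,"rz":0,"gripper":0.5}
    - {"dx":0,"dy":0,"dz":0.1,"rx":0,"ry":0,"rz":0,"gripper":0.5}
    - {"dx":0,"dy":0,"dz":0,"rx":0,"ry":0,"rz":0,"gripper":-1}
    - {"dx":0,"dy":0,"dz":0,"rx":0,"ry":0,"rz":0,"gripper":-1}
    - {"dx":0,"dy":0,"dz":0,"rx":0,"ry":0,"rz":0,"gripper":-1}
    - {"dx":0,"dy":0,"dz":0,"rx":0,"ry":0,"rz":0,"gripper":-1}
    - {"dx":0,"dy":0,"dz":0,"rx":0,"ry":0,"rz":0,"gripper":-1}
    - {"dx":0,"dy":0,"dz":-0.5,"rx":0,"ry":0,"rz":0,"gripper":-1}
    - {"dx":0,"dy":0,"dz":-1,"rx":0,"ry":0,"rz":0,"gripper":-1}

```text
time: 4.33
ee_pos: [499.1, 4.8, 234.1]
orientation: [-0.643, -3.072, 0.001]
wrist_force: [-0.6, 0.3, -1.5]
gripper_width: 44.8
finger_force: 40.0
```

```bash
python3 - <<'E'
from h import *
go(489,-426,40,.027)
E
```

```text
t 4.3 grasp [498.5   4.8  66.8] yaw 2.729 q6 -1.24 W 44.8 F 40.0 wf [-0.6  0.3 -1.5]
 turn rz units -3.665 then shift units dx 1.058 dy -21.521 dz 1.341 tilt units [-0.009 -0.027  0.   ]
```

play_rows:
  commands:
    - {"dx":0,"dy":0,"dz":-1,"rx":0,"ry":0,"rz":-0.9,"gripper":-1}
    - {"dx":0,"dy":0,"dz":-1,"rx":0,"ry":0,"rz":-0.9,"gripper":-1}
    - {"dx":0,"dy":0,"dz":-1,"rx":0,"ry":0,"rz":-0.9,"gripper":-1}
    - {"dx":0,"dy":0,"dz":0,"rx":0,"ry":0,"rz":-0.9,"gripper":-1}
    - {"dx":0.06,"dy":-1,"dz":0,"rx":0,"ry":0,"rz":0,"gripper":-1}
    - {"dx":0.06,"dy":-1,"dz":0,"rx":0,"ry":0,"rz":0,"gripper":-1}
    - {"dx":0.06,"dy":-1,"dz":0,"rx":0,"ry":0,"rz":0,"gripper":-1}
    - {"dx":0.06,"dy":-1,"dz":0,"rx":0,"ry":0,"rz":0,"gripper":-1}
    - {"dx":0.06,"dy":-1,"dz":0,"rx":0,"ry":0,"rz":0,"gripper":-1}
    - {"dx":0.06,"dy":-1,"dz":0,"rx":0,"ry":0,"rz":0,"gripper":-1}
    - {"dx":0.06,"dy":-1,"dz":0,"rx":0,"ry":0,"rz":0,"gripper":-1}
    - {"dx":0.06,"dy":-1,"dz":0,"rx":0,"ry":0,"rz":0,"gripper":-1}
    - {"dx":0.06,"dy":-1,"dz":0,"rx":0,"ry":0,"rz":0,"gripper":-1}
    - {"dx":0.06,"dy":-1,"dz":0,"rx":0,"ry":0,"rz":0,"gripper":-1}
    - {"dx":0.06,"dy":-1,"dz":0,"rx":0,"ry":0,"rz":0,"gripper":-1}
    - {"dx":0.06,"dy":-1,"dz":0,"rx":0,"ry":0,"rz":0,"gripper":-1}
    - {"dx":0.06,"dy":-1,"dz":0,"rx":0,"ry":0,"rz":0,"gripper":-1}
    - {"dx":0.06,"dy":-1,"dz":0,"rx":0,"ry":0,"rz":0,"gripper":-1}
    - {"dx":0.06,"dy":-1,"dz":0,"rx":0,"ry":0,"rz":0,"gripper":-1}
    - {"dx":0.06,"dy":-1,"dz":0,"rx":0,"ry":0,"rz":0,"gripper":-1}

```text
time: 6.0
ee_pos: [486.4, -316.5, 295.5]
orientation: [-0.03, 3.141, -0.0]
wrist_force: [-0.4, -0.2, -0.5]
gripper_width: 45.1
finger_force: 40.0
```

```bash
python3 - <<'E'
from h import *
go(489,-426,34,.027)
E
```

```text
t 6.0 grasp [ 486.5 -316.5  128.2] yaw -3.122 q6 -2.25 W 45.1 F 40.0 wf [-0.4 -0.2 -0.5]
 turn rz units -0.065 then shift units dx 0.021 dy -5.477 dz 4.710 tilt units [-0.001  0.001 -0.   ]
```

play_rows:
  commands:
    - {"dx":0,"dy":-1,"dz":0,"rx":0,"ry":0,"rz":0,"gripper":-1}
    - {"dx":0,"dy":-1,"dz":0,"rx":0,"ry":0,"rz":0,"gripper":-1}
    - {"dx":0,"dy":-1,"dz":0,"rx":0,"ry":0,"rz":0,"gripper":-1}
    - {"dx":0,"dy":-1,"dz":0,"rx":0,"ry":0,"rz":0,"gripper":-1}
    - {"dx":0,"dy":-1,"dz":0,"rx":0,"ry":0,"rz":0,"gripper":-1}
    - {"dx":0,"dy":-0.2,"dz":0,"rx":0,"ry":0,"rz":0,"gripper":-1}
    - {"dx":0,"dy":0,"dz":1,"rx":0,"ry":0,"rz":0,"gripper":-1}
    - {"dx":0,"dy":0,"dz":1,"rx":0,"ry":0,"rz":0,"gripper":-1}
    - {"dx":0,"dy":0,"dz":1,"rx":0,"ry":0,"rz":0,"gripper":-1}
    - {"dx":0,"dy":0,"dz":0.8,"rx":0,"ry":0,"rz":0,"gripper":-1}
    - {"dx":0,"dy":0,"dz":0.5,"rx":0,"ry":0,"rz":0,"gripper":-1}
    - {"dx":0,"dy":0,"dz":0.3,"rx":0,"ry":0,"rz":0,"gripper":-1}
    - {"dx":0,"dy":0,"dz":0.1,"rx":0,"ry":0,"rz":0,"gripper":-1}
    - {"dx":0,"dy":0,"dz":0,"rx":0,"ry":0,"rz":0,"gripper":-1}

```text
time: 7.17
ee_pos: [488.9, -419.4, 201.6]
orientation: [-0.031, 3.141, -0.0]
wrist_force: [0.6, -0.1, -1.3]
gripper_width: 44.5
finger_force: 40.0
```

```bash
python3 - <<'E'
from h import *
go(489,-426,33,.027)
ims,hs=grab(1)
cv2.imwrite('pics/s1.png',cv2.resize(ims['side'][240:384,200:392,::-1],None,fx=3,fy=3))
E
```

```text
t 7.2 grasp [ 489.  -419.4   34.3] yaw -3.122 q6 -2.37 W 44.5 F 40.0 wf [ 0.6 -0.1 -1.3]
 turn rz units -0.063 then shift units dx 0.008 dy -0.328 dz 0.065 tilt units [-0.002  0.003 -0.   ]
```

View pics/s1.png

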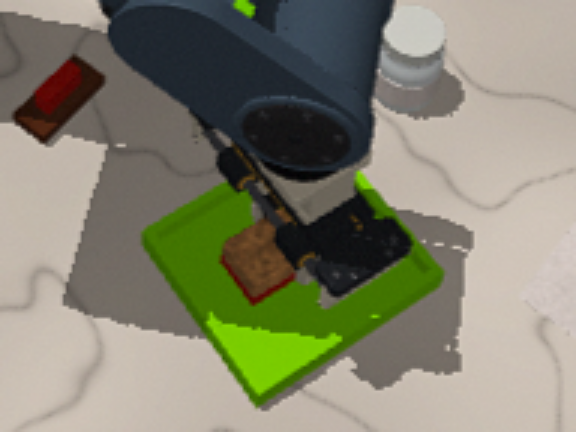

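play_rows:
  commands:
    - {"dx":0,"dy":0,"dz":0.08,"rx":0,"ry":0,"rz":0,"gripper":-1}
    - {"dx":0,"dy":0,"dz":0,"rx":0,"ry":0,"rz":0,"gripper":-1}
    - {"dx":0,"dy":0,"dz":0,"rx":0,"ry":0,"rz":0,"gripper":0.4}
    - {"dx":0,"dy":0,"dz":0,"rx":0,"ry":0,"rz":0,"gripper":0.4}
    - {"dx":0,"dy":0,"dz":0,"rx":0,"ry":0,"rz":0,"gripper":0.4}
    - {"dx":0,"dy":0,"dz":-0.5,"rx":0,"ry":0,"rz":0,"gripper":0.4}
    - {"dx":0,"dy":0,"dz":-1,"rx":0,"ry":0,"rz":0,"gripper":0.8}
    - {"dx":0,"dy":0,"dz":-1,"rx":0,"ry":0,"rz":0,"gripper":0.8}
    - {"dx":0,"dy":0,"dz":-1,"rx":0,"ry":0,"rz":-0.7,"gripper":0.8}
    - {"dx":0,"dy":0,"dz":-1,"rx":0,"ry":0,"rz":-0.7,"gripper":0.8}
    - {"dx":0,"dy":0,"dz":-1,"rx":0,"ry":0,"rz":0,"gripper":0.8}

```text
time: 8.18
ee_pos: [488.7, -419.5, 310.9]
orientation: [-0.302, 3.127, -0.001]
wrist_force: [0.9, -0.1, 0.1]
gripper_width: 83.4
finger_force: 0.0
```

```bash
python3 - <<'E'
from h import *
go(581.4,-204,24,.186)
E
```

```text
t 8.2 grasp [ 488.7 -419.5  143.6] yaw -2.949 q6 -2.54 W 83.4 F 0.0 wf [ 0.9 -0.1  0.1]
 turn rz units 0.055 then shift units dx -6.548 dy 9.734 dz 5.979 tilt units [-0.004  0.002 -0.   ]
```

play_rows:
  commands:
    - {"dx":-0.655,"dy":0.973,"dz":0,"rx":0,"ry":0,"rz":0.03,"gripper":0.8}
    - {"dx":-0.655,"dy":0.973,"dz":0,"rx":0,"ry":0,"rz":0,"gripper":0.8}
    - {"dx":-0.655,"dy":0.973,"dz":0,"rx":0,"ry":0,"rz":0,"gripper":0.8}
    - {"dx":-0.655,"dy":0.973,"dz":0,"rx":0,"ry":0,"rz":0,"gripper":0.8}
    - {"dx":-0.655,"dy":0.973,"dz":0,"rx":0,"ry":0,"rz":0,"gripper":0.8}
    - {"dx":-0.655,"dy":0.973,"dz":0,"rx":0,"ry":0,"rz":0,"gripper":0.8}
    - {"dx":-0.655,"dy":0.973,"dz":0,"rx":0,"ry":0,"rz":0,"gripper":0.8}
    - {"dx":-0.655,"dy":0.973,"dz":0,"rx":0,"ry":0,"rz":0,"gripper":0.8}
    - {"dx":-0.655,"dy":0.973,"dz":0,"rx":0,"ry":0,"rz":0,"gripper":0.8}
    - {"dx":-0.655,"dy":0.973,"dz":0,"rx":0,"ry":0,"rz":0,"gripper":0.8}
    - {"dx":0,"dy":0,"dz":1,"rx":0,"ry":0,"rz":0,"gripper":0.8}
    - {"dx":0,"dy":0,"dz":1,"rx":0,"ry":0,"rz":0,"gripper":0.8}
    - {"dx":0,"dy":0,"dz":1,"rx":0,"ry":0,"rz":0,"gripper":0.8}
    - {"dx":0,"dy":0,"dz":0,"rx":0,"ry":0,"rz":0,"gripper":0.8}
    - {"dx":0,"dy":0,"dz":0,"rx":0,"ry":0,"rz":0,"gripper":0.8}

```text
time: 9.43
ee_pos: [581.8, -204.2, 249.3]
orientation: [0.288, -3.127, -0.001]
wrist_force: [0.3, 0.8, -0.1]
gripper_width: 84.0
finger_force: 0.0
```

```bash
python3 - <<'E'
from h import *
go(581.4,-204,26,.186)
E
```

```text
t 9.4 grasp [ 581.7 -204.2   82. ] yaw -2.958 q6 -2.17 W 84.0 F 0.0 wf [ 0.3  0.8 -0.1]
 turn rz units -0.019 then shift units dx 0.011 dy 0.011 dz 2.800 tilt units [ 0.006 -0.008 -0.   ]
```

Spot on. Descend, grasp and lift.

play_rows:
  commands:
    - {"dx":0,"dy":0,"dz":0.8,"rx":0,"ry":0,"rz":-0.02,"gripper":0.8}
    - {"dx":0,"dy":0,"dz":0.8,"rx":0,"ry":0,"rz":0,"gripper":0.8}
    - {"dx":0,"dy":0,"dz":0.6,"rx":0,"ry":0,"rz":0,"gripper":0.8}
    - {"dx":0,"dy":0,"dz":0.4,"rx":0,"ry":0,"rz":0,"gripper":0.8}
    - {"dx":0,"dy":0,"dz":0.2,"rx":0,"ry":0,"rz":0,"gripper":0.8}
    - {"dx":0,"dy":0,"dz":0,"rx":0,"ry":0,"rz":0,"gripper":0.8}
    - {"dx":0,"dy":0,"dz":0,"rx":0,"ry":0,"rz":0,"gripper":-1}
    - {"dx":0,"dy":0,"dz":0,"rx":0,"ry":0,"rz":0,"gripper":-1}
    - {"dx":0,"dy":0,"dz":0,"rx":0,"ry":0,"rz":0,"gripper":-1}
    - {"dx":0,"dy":0,"dz":0,"rx":0,"ry":0,"rz":0,"gripper":-1}
    - {"dx":0,"dy":0,"dz":0,"rx":0,"ry":0,"rz":0,"gripper":-1}
    - {"dx":0,"dy":0,"dz":-0.5,"rx":0,"ry":0,"rz":0,"gripper":-1}
    - {"dx":0,"dy":0,"dz":-1,"rx":0,"ry":0,"rz":0,"gripper":-1}
    - {"dx":0,"dy":0,"dz":-1,"rx":0,"ry":0,"rz":0,"gripper":-1}
    - {"dx":0,"dy":0,"dz":-0.5,"rx":0,"ry":0,"rz":0,"gripper":-1}
    - {"dx":0,"dy":0,"dz":0,"rx":0,"ry":0,"rz":0,"gripper":-1}
    - {"dx":0,"dy":0,"dz":0,"rx":0,"ry":0,"rz":0,"gripper":-1}
  force: 50

```text
time: 10.85
ee_pos: [581.8, -204.2, 253.2]
orientation: [-0.292, 3.128, -0.0]
wrist_force: [-0.7, -0.3, -2.7]
gripper_width: 59.9
finger_force: 50.0
```

```bash
python3 - <<'E'
from h import *
ims,hs=grab(3)
# stand fit from grey-blue
B=[]
for n in ims:
    i=ims[n].astype(int); h=hs[n]
    for u,v in proj(n,box((515,-8,-.267),(165,95,0),12)[::2])[:4]: print(n,i[int(v+.5),int(u+.5)],end='')
    d=i[...,2]-i[...,0]
    m=near(n,(d>-2).astype(np.uint8),(515,-8),118,12)
    m=cv2.morphologyEx(m,cv2.MORPH_CLOSE,np.ones((7,7)));m=cv2.morphologyEx(m,cv2.MORPH_OPEN,np.ones((5,5)))
    print(m.sum(),sil(n,(515,-8,-.267),(190,120,12),0).sum())
    r=fit({n:m.astype(float)},(515,-8,-.267),(190,120,12),0); print(n,r[0].round(3),r[1])
    B.append((r[0],(190,120,12),0)); B.append((r[0],(137,67,.1),12)); B.append((r[0],(132,62,.1),12))
crop(ims,'top',205,165,90,110,5,B[:3],'d1.png');crop(ims,'side',170,170,110,80,5,B[3:],'d2.png')
cv2.imwrite('pics/d.png',np.hstack([cv2.resize(cv2.imread('pics/'+f),(399,487)) for f in('d1.png','d2.png')]))
go(514.7,-7.8,38,-.267)
E
```

```text
top [80 81 83]top [125 128 132]top [127 127 130]top [124 127 126]2796 2890.8901960784315
top [ 5.15304e+02 -6.90300e+00 -2.67000e-01] 92.48627450980393
side [66 69 68]side [123 126 125]side [123 124 125]side [109 114 112]1946 2294.9725490196074
side [ 5.21675e+02 -8.50100e+00 -2.78000e-01] 336.91372549019604
t 11.2 grasp [ 581.5 -204.1   85. ] yaw -2.955 q6 -2.17 W 59.9 F 50.0 wf [ 0.  0. -2.]
 turn rz units 3.776 then shift units dx 5.812 dy 8.585 dz 2.349 tilt units [ 0.006 -0.01  -0.   ]
```

View pics/d.png

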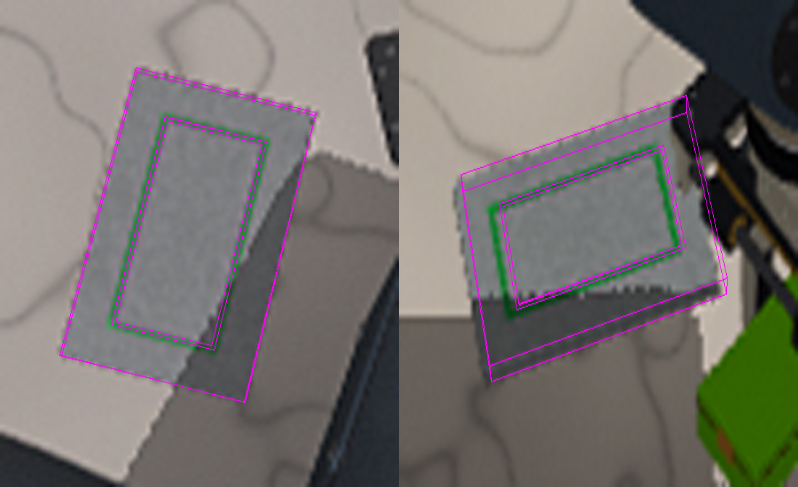

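```bash
python3 - <<'E'
from h import *
ims,hs=grab(4)
for n in ims:
    i=ims[n].astype(float); gr=(i[...,1]-(i[...,0]+i[...,2])/2)/i.sum(2); gr=np.clip(gr-.012,0,None)
    gr=near(n,gr,(515,-7),85,12)*(sil(n,(515,-7,-.267),(170,100,.1),12)>.5)
    def cost(p):
        f=sil(n,p,(142,72,.01),12)-sil(n,p,(132,62,.01),12)
        a=(f*gr).sum()/(f*f).sum(); return ((gr-a*f)**2).sum()*1e3
    best=min((minimize(cost,p0,method='Nelder-Mead',options=dict(initial_simplex=[np.add(p0,d) for d in([0,0,0],[4,0,0],[0,4,0],[0,0,.06])],xatol=.05,fatol=1e-6)) for p0 in([515,-7,-.267],[518,-5,-.26],[513,-9,-.27])),key=lambda r:r.fun)
    print(n,best.x.round(3),best.fun,(gr**2).sum()*1e3)
E
```

```text
top [ 5.15583e+02 -6.78000e+00 -2.68000e-01] 1113.9334329349601 15635.712126953476<stdin>:4: RuntimeWarning: invalid value encountered in divide
Traceback (most recent call last):
  File "h.py", line 19, in sil
    h=cv2.convexHull(proj(n,box(p,dim,z0)).astype(np.float32))
                     ~~~~^^^^^^^^^^^^^^^^^
  File "h.py", line 7, in proj
    c=bot.camera_info(n); R=Ro.from_rotvec(c['orientation']).as_matrix()
ValueError: time passes only in moves, steps and waits
```

```bash
sed -i 's/^S=4/S=4\nCI={n:bot.camera_info(n) for n in("top","side")}/; s/c=bot.camera_info(n)/c=CI[n]/' h.py; python3 - <<'E' 2>&1 | grep -v Warn
from h import *
ims,hs=grab(4)
n='side'
i=ims[n].astype(float); gr=(i[...,1]-(i[...,0]+i[...,2])/2)/(i.sum(2)+1); gr=np.clip(gr-.012,0,None)
gr=near(n,gr,(515,-7),85,12)*(sil(n,(515,-7,-.267),(170,100,.1),12)>.5)
def cost(p):
    f=sil(n,p,(142,72,.01),12)-sil(n,p,(132,62,.01),12)
    a=(f*gr).sum()/(f*f).sum(); return ((gr-a*f)**2).sum()*1e3
for p0 in([515,-7,-.267],[518,-5,-.26]):
    r=minimize(cost,p0,method='Nelder-Mead',options=dict(initial_simplex=[np.add(p0,d) for d in([0,0,0],[4,0,0],[0,4,0],[0,0,.06])],xatol=.05,fatol=1e-6)); print(r.x.round(3),r.fun,(gr**2).sum()*1e3)
o=bot.get_obs();print(o['time'])
go(515.6,-7,38,-.268)
E
```

```text
[ 5.14821e+02 -6.95500e+00 -2.66000e-01] 11749.948680269457 26409.04773900215
[ 5.22757e+02 -9.19200e+00 -2.60000e-01] 12302.950427171305 26409.04773900215
11.95
t 11.9 grasp [ 581.9 -204.3   85.8] yaw -2.955 q6 -2.17 W 59.6 F 50.0 wf [ 0.  -0.3 -2.5]
 turn rz units 3.785 then shift units dx 5.808 dy 8.633 dz 2.392 tilt units [-0.  0. -0.]
```

play_rows:
  commands:
    - {"dx":0,"dy":0,"dz":-0.5,"rx":0,"ry":0,"rz":0.945,"gripper":-1}
    - {"dx":0,"dy":0,"dz":0,"rx":0,"ry":0,"rz":0.945,"gripper":-1}
    - {"dx":0,"dy":0,"dz":0,"rx":0,"ry":0,"rz":0.945,"gripper":-1}
    - {"dx":0,"dy":0,"dz":0,"rx":0,"ry":0,"rz":0.945,"gripper":-1}
    - {"dx":0.64,"dy":0.96,"dz":0,"rx":0,"ry":0,"rz":0,"gripper":-1}
    - {"dx":0.64,"dy":0.96,"dz":0,"rx":0,"ry":0,"rz":0,"gripper":-1}
    - {"dx":0.64,"dy":0.96,"dz":0,"rx":0,"ry":0,"rz":0,"gripper":-1}
    - {"dx":0.64,"dy":0.96,"dz":0,"rx":0,"ry":0,"rz":0,"gripper":-1}
    - {"dx":0.64,"dy":0.96,"dz":0,"rx":0,"ry":0,"rz":0,"gripper":-1}
    - {"dx":0.64,"dy":0.96,"dz":0,"rx":0,"ry":0,"rz":0,"gripper":-1}
    - {"dx":0.64,"dy":0.96,"dz":0,"rx":0,"ry":0,"rz":0,"gripper":-1}
    - {"dx":0.64,"dy":0.96,"dz":0,"rx":0,"ry":0,"rz":0,"gripper":-1}
    - {"dx":0.64,"dy":0.96,"dz":0,"rx":0,"ry":0,"rz":0,"gripper":-1}
    - {"dx":0,"dy":0,"dz":0.5,"rx":0,"ry":0,"rz":0,"gripper":-1}
    - {"dx":0,"dy":0,"dz":0.8,"rx":0,"ry":0,"rz":0,"gripper":-1}
    - {"dx":0,"dy":0,"dz":0.5,"rx":0,"ry":0,"rz":0,"gripper":-1}
    - {"dx":0,"dy":0,"dz":0,"rx":0,"ry":0,"rz":0,"gripper":-1}
    - {"dx":0,"dy":0,"dz":0,"rx":0,"ry":0,"rz":0,"gripper":-1}

```text
time: 13.45
ee_pos: [516.5, -7.6, 226.7]
orientation: [-0.419, -3.112, 0.0]
wrist_force: [0.5, -0.3, -2.6]
gripper_width: 59.9
finger_force: 50.0
```

```bash
python3 - <<'E'
from h import *
go(515.4,-6.9,37.5,-.267)
E
```

```text
t 13.4 grasp [516.3  -7.6  59.4] yaw 2.874 q6 -1.41 W 59.9 F 50.0 wf [ 0.5 -0.3 -2.6]
 turn rz units -0.008 then shift units dx 0.053 dy 0.019 dz 1.097 tilt units [-0.002 -0.01   0.   ]
```

play_rows:
  commands:
    - {"dx":0.053,"dy":0.019,"dz":0.4,"rx":0,"ry":0,"rz":0,"gripper":-1}
    - {"dx":0,"dy":0,"dz":0.3,"rx":0,"ry":0,"rz":0,"gripper":-1}
    - {"dx":0,"dy":0,"dz":0.2,"rx":0,"ry":0,"rz":0,"gripper":-1}
    - {"dx":0,"dy":0,"dz":0.1,"rx":0,"ry":0,"rz":0,"gripper":-1}
    - {"dx":0,"dy":0,"dz":0.08,"rx":0,"ry":0,"rz":0,"gripper":-1}
    - {"dx":0,"dy":0,"dz":0,"rx":0,"ry":0,"rz":0,"gripper":-1}
    - {"dx":0,"dy":0,"dz":0,"rx":0,"ry":0,"rz":0,"gripper":-1}

```text
time: 14.03
ee_pos: [515.6, -6.5, 205.6]
orientation: [0.419, 3.113, -0.0]
wrist_force: [-0.0, 0.0, -1.4]
gripper_width: 59.8
finger_force: 50.0
```

```bash
python3 - <<'E'
from h import *
go(515.4,-6.9,37.5,-.267)
E
```

```text
t 14.0 grasp [515.7  -6.5  38.3] yaw 2.874 q6 -1.41 W 59.8 F 50.0 wf [-0.   0.  -1.4]
 turn rz units -0.003 then shift units dx 0.009 dy -0.023 dz 0.042 tilt units [0.    0.003 0.   ]
```

play_rows:
  commands:
    - {"dx":0,"dy":0,"dz":0.05,"rx":0,"ry":0,"rz":0,"gripper":-1}
    - {"dx":0,"dy":0,"dz":0,"rx":0,"ry":0,"rz":0,"gripper":-1}
    - {"dx":0,"dy":0,"dz":0,"rx":0,"ry":0,"rz":0,"gripper":0.7}
    - {"dx":0,"dy":0,"dz":0,"rx":0,"ry":0,"rz":0,"gripper":0.7}
    - {"dx":0,"dy":0,"dz":0,"rx":0,"ry":0,"rz":0,"gripper":0.7}
    - {"dx":0,"dy":0,"dz":0,"rx":0,"ry":0,"rz":0,"gripper":0.7}
    - {"dx":0,"dy":0,"dz":-0.5,"rx":0,"ry":0,"rz":0,"gripper":0.7}
    - {"dx":0,"dy":0,"dz":-1,"rx":0,"ry":0,"rz":0,"gripper":0.7}
    - {"dx":0,"dy":0,"dz":-1,"rx":0,"ry":0,"rz":-0.75,"gripper":0.7}
    - {"dx":0,"dy":0,"dz":0,"rx":0,"ry":0,"rz":-0.75,"gripper":0.7}
    - {"dx":0,"dy":0,"dz":0,"rx":0,"ry":0,"rz":-0.75,"gripper":0.7}

```text
time: 14.95
ee_pos: [515.9, -6.5, 256.4]
orientation: [-0.011, 3.139, -0.0]
wrist_force: [0.1, -0.2, -0.4]
gripper_width: 78.8
finger_force: 0.0
```

```bash
python3 - <<'E'
from h import *
go(588.7,238,26,.008)
E
```

```text
t 14.9 grasp [516.3  -6.5  89.1] yaw -3.135 q6 -1.68 W 78.8 F 0.0 wf [ 0.1 -0.2 -0.4]
 turn rz units -0.008 then shift units dx -3.717 dy 12.198 dz 3.153 tilt units [-0.002  0.022 -0.   ]
```

play_rows:
  commands:
    - {"dx":-0.286,"dy":0.938,"dz":0,"rx":0,"ry":0,"rz":0,"gripper":0.7}
    - {"dx":-0.286,"dy":0.938,"dz":0,"rx":0,"ry":0,"rz":0,"gripper":0.7}
    - {"dx":-0.286,"dy":0.938,"dz":0,"rx":0,"ry":0,"rz":0,"gripper":0.7}
    - {"dx":-0.286,"dy":0.938,"dz":0,"rx":0,"ry":0,"rz":0,"gripper":0.7}
    - {"dx":-0.286,"dy":0.938,"dz":0,"rx":0,"ry":0,"rz":0,"gripper":0.7}
    - {"dx":-0.286,"dy":0.938,"dz":0,"rx":0,"ry":0,"rz":0,"gripper":0.7}
    - {"dx":-0.286,"dy":0.938,"dz":0,"rx":0,"ry":0,"rz":0,"gripper":0.7}
    - {"dx":-0.286,"dy":0.938,"dz":0,"rx":0,"ry":0,"rz":0,"gripper":0.7}
    - {"dx":-0.286,"dy":0.938,"dz":0,"rx":0,"ry":0,"rz":0,"gripper":0.7}
    - {"dx":-0.286,"dy":0.938,"dz":0,"rx":0,"ry":0,"rz":0,"gripper":0.7}
    - {"dx":-0.286,"dy":0.938,"dz":0,"rx":0,"ry":0,"rz":0,"gripper":0.7}
    - {"dx":-0.286,"dy":0.938,"dz":0,"rx":0,"ry":0,"rz":0,"gripper":0.7}
    - {"dx":-0.286,"dy":0.938,"dz":0,"rx":0,"ry":0,"rz":0,"gripper":0.7}
    - {"dx":0,"dy":0,"dz":0.3,"rx":0,"ry":0,"rz":0,"gripper":0.7}
    - {"dx":0,"dy":0,"dz":0,"rx":0,"ry":0,"rz":0,"gripper":0.7}
    - {"dx":0,"dy":0,"dz":0,"rx":0,"ry":0,"rz":0,"gripper":0.7}

```text
time: 16.28
ee_pos: [588.9, 237.0, 248.3]
orientation: [0.004, -3.14, 0.001]
wrist_force: [0.4, -1.0, -0.4]
gripper_width: 78.7
finger_force: 0.0
```

```bash
python3 - <<'E'
from h import *
go(588.7,238,26,.008)
ims,hs=grab(4)
for n in ims:
    m=near(n,green(hs[n]),(515.5,-7),82,40); r=fit({n:m},(515.5,-7,-.267),(130,60,36),12); print('col',n,r[0].round(3),round(r[1]))
# all bright white pixels round the sample case, side view edges
crop(ims,'top',95,150,80,80,7,[],'w.png'); 
E
```

```text
t 16.3 grasp [588.7 236.9  81. ] yaw -3.139 q6 -1.26 W 78.7 F 0.0 wf [ 0.4 -1.  -0.4]
 turn rz units -0.046 then shift units dx 0.002 dy 0.055 dz 2.751 tilt units [-0.004 -0.009  0.   ]
col top [ 5.14491e+02 -4.96100e+00 -2.70000e-01] 37
col side [ 5.18173e+02 -7.14500e+00 -2.72000e-01] 145
```

View pics/w.png

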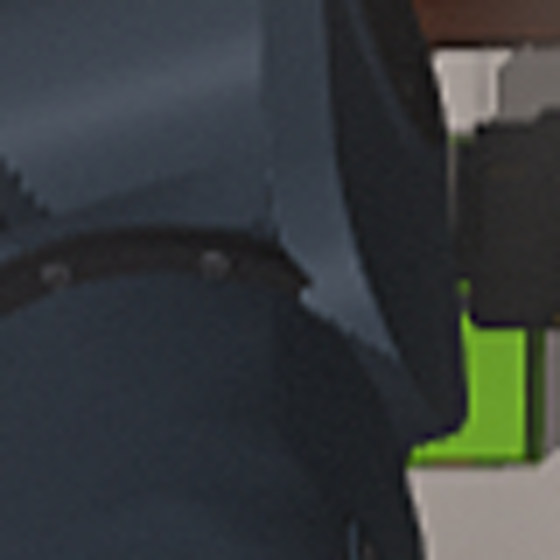

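play_rows:
  commands:
    - {"dx":0,"dy":0.05,"dz":0.8,"rx":0,"ry":0,"rz":-0.05,"gripper":0.7}
    - {"dx":0,"dy":0,"dz":0.8,"rx":0,"ry":0,"rz":0,"gripper":0.7}
    - {"dx":0,"dy":0,"dz":0.6,"rx":0,"ry":0,"rz":0,"gripper":0.7}
    - {"dx":0,"dy":0,"dz":0.35,"rx":0,"ry":0,"rz":0,"gripper":0.7}
    - {"dx":0,"dy":0,"dz":0.2,"rx":0,"ry":0,"rz":0,"gripper":0.7}
    - {"dx":0,"dy":0,"dz":0,"rx":0,"ry":0,"rz":0,"gripper":0.7}
    - {"dx":0,"dy":0,"dz":0,"rx":0,"ry":0,"rz":0,"gripper":-1}
    - {"dx":0,"dy":0,"dz":0,"rx":0,"ry":0,"rz":0,"gripper":-1}
    - {"dx":0,"dy":0,"dz":0,"rx":0,"ry":0,"rz":0,"gripper":-1}
    - {"dx":0,"dy":0,"dz":0,"rx":0,"ry":0,"rz":0,"gripper":-1}
    - {"dx":0,"dy":0,"dz":0,"rx":0,"ry":0,"rz":0,"gripper":-1}
    - {"dx":0,"dy":0,"dz":-0.5,"rx":0,"ry":0,"rz":0,"gripper":-1}
    - {"dx":0,"dy":0,"dz":-1,"rx":0,"ry":0,"rz":0,"gripper":-1}
    - {"dx":0,"dy":0,"dz":-1,"rx":0,"ry":0,"rz":0,"gripper":-1}
    - {"dx":0,"dy":0,"dz":-1,"rx":0,"ry":0,"rz":0,"gripper":-1}
    - {"dx":0,"dy":0,"dz":-0.5,"rx":0,"ry":0,"rz":0,"gripper":-1}
    - {"dx":0,"dy":0,"dz":0,"rx":0,"ry":0,"rz":0,"gripper":-1}
    - {"dx":0,"dy":0,"dz":0,"rx":0,"ry":0,"rz":0,"gripper":-1}

```text
time: 18.18
ee_pos: [589.1, 238.5, 273.4]
orientation: [-0.013, 3.141, 0.0]
wrist_force: [-0.8, -0.9, -2.6]
gripper_width: 60.0
finger_force: 50.0
```

```bash
python3 - <<'E'
from h import *
go(515.7,-6.5,73.5,-.267)
E
```

```text
t 18.2 grasp [589.1 238.5 106.1] yaw -3.133 q6 -1.27 W 60.0 F 50.0 wf [-0.8 -0.9 -2.6]
 turn rz units 2.295 then shift units dx 0.309 dy -12.786 dz 1.632 tilt units [0.001 0.001 0.   ]
```

play_rows:
  commands:
    - {"dx":0,"dy":0,"dz":-0.3,"rx":0,"ry":0,"rz":0.765,"gripper":-1}
    - {"dx":0,"dy":0,"dz":0,"rx":0,"ry":0,"rz":0.765,"gripper":-1}
    - {"dx":0,"dy":0,"dz":0,"rx":0,"ry":0,"rz":0.765,"gripper":-1}
    - {"dx":0.02,"dy":-0.9,"dz":0,"rx":0,"ry":0,"rz":0,"gripper":-1}
    - {"dx":0.02,"dy":-0.9,"dz":0,"rx":0,"ry":0,"rz":0,"gripper":-1}
    - {"dx":0.02,"dy":-0.9,"dz":0,"rx":0,"ry":0,"rz":0,"gripper":-1}
    - {"dx":0.02,"dy":-0.9,"dz":0,"rx":0,"ry":0,"rz":0,"gripper":-1}
    - {"dx":0.02,"dy":-0.9,"dz":0,"rx":0,"ry":0,"rz":0,"gripper":-1}
    - {"dx":0.02,"dy":-0.9,"dz":0,"rx":0,"ry":0,"rz":0,"gripper":-1}
    - {"dx":0.02,"dy":-0.9,"dz":0,"rx":0,"ry":0,"rz":0,"gripper":-1}
    - {"dx":0.02,"dy":-0.9,"dz":0,"rx":0,"ry":0,"rz":0,"gripper":-1}
    - {"dx":0.02,"dy":-0.9,"dz":0,"rx":0,"ry":0,"rz":0,"gripper":-1}
    - {"dx":0.02,"dy":-0.9,"dz":0,"rx":0,"ry":0,"rz":0,"gripper":-1}
    - {"dx":0.02,"dy":-0.9,"dz":0,"rx":0,"ry":0,"rz":0,"gripper":-1}
    - {"dx":0.02,"dy":-0.9,"dz":0,"rx":0,"ry":0,"rz":0,"gripper":-1}
    - {"dx":0.02,"dy":-0.9,"dz":0,"rx":0,"ry":0,"rz":0,"gripper":-1}
    - {"dx":0.05,"dy":-0.8,"dz":0,"rx":0,"ry":0,"rz":0,"gripper":-1}
    - {"dx":0,"dy":0,"dz":0.5,"rx":0,"ry":0,"rz":0,"gripper":-1}
    - {"dx":0,"dy":0,"dz":0.3,"rx":0,"ry":0,"rz":0,"gripper":-1}
    - {"dx":0,"dy":0,"dz":0,"rx":0,"ry":0,"rz":0,"gripper":-1}

```text
time: 19.85
ee_pos: [516.9, -0.5, 261.3]
orientation: [-0.418, -3.11, -0.0]
wrist_force: [0.3, 0.6, -1.7]
gripper_width: 59.8
finger_force: 50.0
```

```bash
python3 - <<'E'
from h import *
go(515.7,-6.5,74,-.267)
E
```

```text
t 19.9 grasp [ 5.163e+02 -4.000e-01  9.400e+01] yaw 2.875 q6 -1.39 W 59.8 F 50.0 wf [ 0.3  0.6 -1.7]
 turn rz units 0.000 then shift units dx -0.050 dy -0.304 dz 1.002 tilt units [-0.004 -0.028  0.   ]
```

play_rows:
  commands:
    - {"dx":-0.05,"dy":-0.3,"dz":0.3,"rx":0,"ry":0,"rz":0,"gripper":-1}
    - {"dx":0,"dy":0,"dz":0.3,"rx":0,"ry":0,"rz":0,"gripper":-1}
    - {"dx":0,"dy":0,"dz":0,"rx":0,"ry":0,"rz":0,"gripper":-1}
    - {"dx":0,"dy":0,"dz":0,"rx":0,"ry":0,"rz":0,"gripper":-1}
    - {"dx":0,"dy":0,"dz":0,"rx":0,"ry":0,"rz":0,"gripper":-1}

```text
time: 20.27
ee_pos: [516.9, -6.8, 251.6]
orientation: [0.418, 3.114, 0.0]
wrist_force: [-0.5, 0.5, -2.8]
gripper_width: 59.7
finger_force: 50.0
```

```bash
python3 - <<'E'
from h import *
go(515.7,-6.5,74,-.267)
E
```

```text
t 20.3 grasp [516.9  -6.8  84.3] yaw 2.875 q6 -1.41 W 59.7 F 50.0 wf [-0.5  0.5 -2.8]
 turn rz units 0.003 then shift units dx 0.060 dy -0.001 dz 0.514 tilt units [0.    0.001 0.   ]
```

play_rows:
  commands:
    - {"dx":0.06,"dy":0,"dz":0.2,"rx":0,"ry":0,"rz":0,"gripper":-1}
    - {"dx":0,"dy":0,"dz":0.15,"rx":0,"ry":0,"rz":0,"gripper":-1}
    - {"dx":0,"dy":0,"dz":0.1,"rx":0,"ry":0,"rz":0,"gripper":-1}
    - {"dx":0,"dy":0,"dz":0.06,"rx":0,"ry":0,"rz":0,"gripper":-1}
    - {"dx":0,"dy":0,"dz":0,"rx":0,"ry":0,"rz":0,"gripper":-1}
    - {"dx":0,"dy":0,"dz":0,"rx":0,"ry":0,"rz":0,"gripper":-1}

```text
time: 20.77
ee_pos: [515.5, -6.6, 242.1]
orientation: [-0.418, -3.113, -0.0]
wrist_force: [-6.8, 0.8, 13.1]
gripper_width: 59.7
finger_force: 50.0
```

```bash
python3 - <<'E'
from h import *
go(515.7,-6.5,74,-.267)
E
```

```text
t 20.8 grasp [515.5  -6.6  74.8] yaw 2.875 q6 -1.41 W 59.7 F 50.0 wf [-6.8  0.8 13.1]
 turn rz units 0.001 then shift units dx -0.010 dy 0.007 dz 0.042 tilt units [-0.    -0.002  0.   ]
```

play_rows:
  commands:
    - {"dx":0,"dy":0,"dz":-0.02,"rx":0,"ry":0,"rz":0,"gripper":-1}
    - {"dx":0,"dy":0,"dz":0,"rx":0,"ry":0,"rz":0,"gripper":0.7}
    - {"dx":0,"dy":0,"dz":0,"rx":0,"ry":0,"rz":0,"gripper":0.7}
    - {"dx":0,"dy":0,"dz":0,"rx":0,"ry":0,"rz":0,"gripper":0.7}
    - {"dx":0,"dy":0,"dz":0,"rx":0,"ry":0,"rz":0,"gripper":0.7}
    - {"dx":0,"dy":0,"dz":-0.5,"rx":0,"ry":0,"rz":0,"gripper":0.7}
    - {"dx":0,"dy":0,"dz":-1,"rx":0,"ry":0,"rz":0,"gripper":0.7}
    - {"dx":0,"dy":0,"dz":-1,"rx":0,"ry":0,"rz":-0.8,"gripper":0.7}
    - {"dx":0,"dy":0,"dz":0,"rx":0,"ry":0,"rz":-0.8,"gripper":0.7}
    - {"dx":0,"dy":0,"dz":0,"rx":0,"ry":0,"rz":-0.81,"gripper":0.7}
    - {"dx":0,"dy":0,"dz":0,"rx":0,"ry":0,"rz":0,"gripper":0.7}

```text
time: 21.68
ee_pos: [515.7, -6.7, 292.7]
orientation: [-0.042, 3.14, -0.0]
wrist_force: [-0.4, 0.2, 0.1]
gripper_width: 79.3
finger_force: 0.0
```

```bash
python3 - <<'E'
from h import *
go(415.7,375,26,.022)
E
```

```text
t 21.7 grasp [515.8  -6.7 125.4] yaw -3.115 q6 -1.70 W 79.3 F 0.0 wf [-0.4  0.2  0.1]
 turn rz units 0.039 then shift units dx 4.586 dy 19.191 dz 4.971 tilt units [-0.001  0.01  -0.   ]
```

play_rows:
  commands:
    - {"dx":0.241,"dy":1,"dz":0,"rx":0,"ry":0,"rz":0.04,"gripper":0.7}
    - {"dx":0.241,"dy":1,"dz":0,"rx":0,"ry":0,"rz":0,"gripper":0.7}
    - {"dx":0.241,"dy":1,"dz":0,"rx":0,"ry":0,"rz":0,"gripper":0.7}
    - {"dx":0.241,"dy":1,"dz":0,"rx":0,"ry":0,"rz":0,"gripper":0.7}
    - {"dx":0.241,"dy":1,"dz":0,"rx":0,"ry":0,"rz":0,"gripper":0.7}
    - {"dx":0.241,"dy":1,"dz":0,"rx":0,"ry":0,"rz":0,"gripper":0.7}
    - {"dx":0.241,"dy":1,"dz":0,"rx":0,"ry":0,"rz":0,"gripper":0.7}
    - {"dx":0.241,"dy":1,"dz":0,"rx":0,"ry":0,"rz":0,"gripper":0.7}
    - {"dx":0.241,"dy":1,"dz":0,"rx":0,"ry":0,"rz":0,"gripper":0.7}
    - {"dx":0.241,"dy":1,"dz":0,"rx":0,"ry":0,"rz":0,"gripper":0.7}
    - {"dx":0.241,"dy":1,"dz":0,"rx":0,"ry":0,"rz":0,"gripper":0.7}
    - {"dx":0.241,"dy":1,"dz":0,"rx":0,"ry":0,"rz":0,"gripper":0.7}
    - {"dx":0.241,"dy":1,"dz":0,"rx":0,"ry":0,"rz":0,"gripper":0.7}
    - {"dx":0.241,"dy":1,"dz":0,"rx":0,"ry":0,"rz":0,"gripper":0.7}
    - {"dx":0.241,"dy":1,"dz":0,"rx":0,"ry":0,"rz":0,"gripper":0.7}
    - {"dx":0.241,"dy":1,"dz":0,"rx":0,"ry":0,"rz":0,"gripper":0.7}
    - {"dx":0.241,"dy":1,"dz":0,"rx":0,"ry":0,"rz":0,"gripper":0.7}
    - {"dx":0.241,"dy":1,"dz":0,"rx":0,"ry":0,"rz":0,"gripper":0.7}
    - {"dx":0.241,"dy":1,"dz":0,"rx":0,"ry":0,"rz":0,"gripper":0.7}
    - {"dx":0,"dy":0.2,"dz":0.5,"rx":0,"ry":0,"rz":0,"gripper":0.7}

```text
time: 23.35
ee_pos: [416.8, 378.0, 283.2]
orientation: [-0.025, 3.139, 0.004]
wrist_force: [0.2, 0.5, 0.1]
gripper_width: 79.0
finger_force: 0.0
```

play_rows:
  commands:
    - {"dx":0,"dy":0,"dz":0.8,"rx":0,"ry":0,"rz":0,"gripper":0.7}
    - {"dx":0,"dy":0,"dz":0.8,"rx":0,"ry":0,"rz":0,"gripper":0.7}
    - {"dx":0,"dy":0,"dz":0,"rx":0,"ry":0,"rz":0,"gripper":0.7}
    - {"dx":0,"dy":0,"dz":0,"rx":0,"ry":0,"rz":0,"gripper":0.7}

```text
time: 23.68
ee_pos: [417.2, 375.1, 249.1]
orientation: [0.025, -3.14, 0.002]
wrist_force: [0.3, -0.4, 0.4]
gripper_width: 79.5
finger_force: 0.0
```

```bash
python3 - <<'E'
from h import *
go(415.7,375,26,.022)
ims,hs=grab(2)
crop(ims,'side',20,60,140,110,5,[],'x.png')
for n in ['top']:
    m=near(n,green(hs[n]),(515.5,-7),85,84); r=fit({n:m},(515.5,-7,-.267),(130,60,72),12); print('col',n,r[0].round(3),round(r[1]))
E
```

```text
t 23.7 grasp [417.  374.9  81.8] yaw -3.126 q6 -0.94 W 79.5 F 0.0 wf [ 0.3 -0.4  0.4]
 turn rz units -0.053 then shift units dx 0.063 dy 0.007 dz 2.791 tilt units [-0.011 -0.014  0.   ]
col top [ 5.13578e+02 -5.20500e+00 -2.75000e-01] 40
```

View pics/x.png

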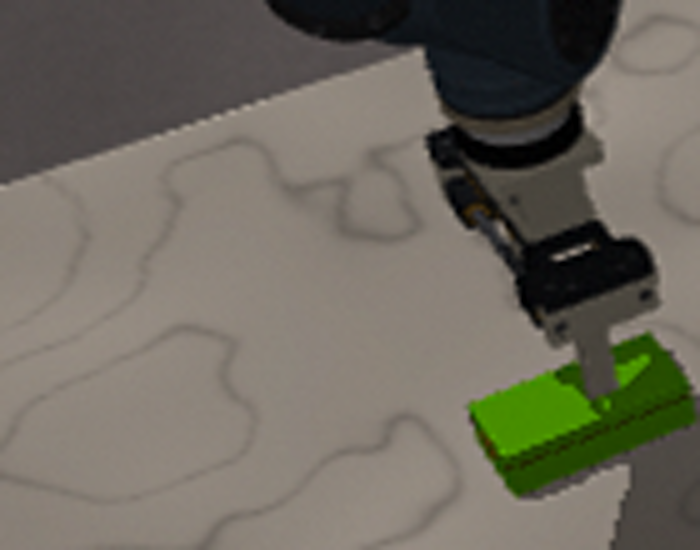

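play_rows:
  commands:
    - {"dx":0.06,"dy":0,"dz":0.8,"rx":0,"ry":0,"rz":-0.05,"gripper":0.7}
    - {"dx":0,"dy":0,"dz":0.8,"rx":0,"ry":0,"rz":0,"gripper":0.7}
    - {"dx":0,"dy":0,"dz":0.6,"rx":0,"ry":0,"rz":0,"gripper":0.7}
    - {"dx":0,"dy":0,"dz":0.35,"rx":0,"ry":0,"rz":0,"gripper":0.7}
    - {"dx":0,"dy":0,"dz":0.24,"rx":0,"ry":0,"rz":0,"gripper":0.7}
    - {"dx":0,"dy":0,"dz":0,"rx":0,"ry":0,"rz":0,"gripper":0.7}
    - {"dx":0,"dy":0,"dz":0,"rx":0,"ry":0,"rz":0,"gripper":-1}
    - {"dx":0,"dy":0,"dz":0,"rx":0,"ry":0,"rz":0,"gripper":-1}
    - {"dx":0,"dy":0,"dz":0,"rx":0,"ry":0,"rz":0,"gripper":-1}
    - {"dx":0,"dy":0,"dz":0,"rx":0,"ry":0,"rz":0,"gripper":-1}
    - {"dx":0,"dy":0,"dz":0,"rx":0,"ry":0,"rz":0,"gripper":-1}
    - {"dx":0,"dy":0,"dz":-0.5,"rx":0,"ry":0,"rz":0,"gripper":-1}
    - {"dx":0,"dy":0,"dz":-1,"rx":0,"ry":0,"rz":0,"gripper":-1}
    - {"dx":0,"dy":0,"dz":-1,"rx":0,"ry":0,"rz":0,"gripper":-1}
    - {"dx":0,"dy":0,"dz":-1,"rx":0,"ry":0,"rz":0,"gripper":-1}
    - {"dx":0,"dy":0,"dz":-1,"rx":0,"ry":0,"rz":0,"gripper":-1}
    - {"dx":0,"dy":0,"dz":-1,"rx":0,"ry":0,"rz":0,"gripper":-1}
    - {"dx":0,"dy":0,"dz":-0.5,"rx":0,"ry":0,"rz":0,"gripper":-1}
    - {"dx":0,"dy":0,"dz":0,"rx":0,"ry":0,"rz":0,"gripper":-1}
    - {"dx":0,"dy":0,"dz":0,"rx":0,"ry":0,"rz":0,"gripper":-1}

```text
time: 25.55
ee_pos: [415.8, 375.5, 313.8]
orientation: [-0.037, 3.141, 0.0]
wrist_force: [-0.5, -0.8, -1.8]
gripper_width: 59.4
finger_force: 50.0
```

```bash
python3 - <<'E'
from h import *
go(515.6,-6.5,110,-.267)
E
```

```text
t 25.6 grasp [415.9 375.5 146.5] yaw -3.118 q6 -0.94 W 59.4 F 50.0 wf [-0.5 -0.8 -1.8]
 turn rz units 2.421 then shift units dx -9.849 dy -17.110 dz 1.827 tilt units [0.001 0.002 0.   ]
```

play_rows:
  commands:
    - {"dx":0,"dy":0,"dz":0,"rx":0,"ry":0,"rz":0.807,"gripper":-1}
    - {"dx":0,"dy":0,"dz":0,"rx":0,"ry":0,"rz":0.807,"gripper":-1}
    - {"dx":0,"dy":0,"dz":0,"rx":0,"ry":0,"rz":0.807,"gripper":-1}
    - {"dx":-0.56,"dy":-0.97,"dz":0,"rx":0,"ry":0,"rz":0,"gripper":-1}
    - {"dx":-0.56,"dy":-0.97,"dz":0,"rx":0,"ry":0,"rz":0,"gripper":-1}
    - {"dx":-0.56,"dy":-0.97,"dz":0,"rx":0,"ry":0,"rz":0,"gripper":-1}
    - {"dx":-0.56,"dy":-0.97,"dz":0,"rx":0,"ry":0,"rz":0,"gripper":-1}
    - {"dx":-0.56,"dy":-0.97,"dz":0,"rx":0,"ry":0,"rz":0,"gripper":-1}
    - {"dx":-0.56,"dy":-0.97,"dz":0,"rx":0,"ry":0,"rz":0,"gripper":-1}
    - {"dx":-0.56,"dy":-0.97,"dz":0,"rx":0,"ry":0,"rz":0,"gripper":-1}
    - {"dx":-0.56,"dy":-0.97,"dz":0,"rx":0,"ry":0,"rz":0,"gripper":-1}
    - {"dx":-0.56,"dy":-0.97,"dz":0,"rx":0,"ry":0,"rz":0,"gripper":-1}
    - {"dx":-0.56,"dy":-0.97,"dz":0,"rx":0,"ry":0,"rz":0,"gripper":-1}
    - {"dx":-0.56,"dy":-0.97,"dz":0,"rx":0,"ry":0,"rz":0,"gripper":-1}
    - {"dx":-0.56,"dy":-0.97,"dz":0,"rx":0,"ry":0,"rz":0,"gripper":-1}
    - {"dx":-0.56,"dy":-0.97,"dz":0,"rx":0,"ry":0,"rz":0,"gripper":-1}
    - {"dx":-0.56,"dy":-0.97,"dz":0,"rx":0,"ry":0,"rz":0,"gripper":-1}
    - {"dx":-0.56,"dy":-0.97,"dz":0,"rx":0,"ry":0,"rz":0,"gripper":-1}
    - {"dx":-0.56,"dy":-0.97,"dz":0,"rx":0,"ry":0,"rz":0,"gripper":-1}
    - {"dx":-0.56,"dy":-0.97,"dz":0,"rx":0,"ry":0,"rz":0,"gripper":-1}

```text
time: 27.22
ee_pos: [512.4, 6.2, 312.5]
orientation: [-0.418, -3.111, 0.0]
wrist_force: [-0.6, 1.0, -2.4]
gripper_width: 59.4
finger_force: 50.0
```

play_rows:
  commands:
    - {"dx":-0.3,"dy":-0.6,"dz":0.3,"rx":0,"ry":0,"rz":0,"gripper":-1}
    - {"dx":0,"dy":0,"dz":0.7,"rx":0,"ry":0,"rz":0,"gripper":-1}
    - {"dx":0,"dy":0,"dz":0.3,"rx":0,"ry":0,"rz":0,"gripper":-1}
    - {"dx":0,"dy":0,"dz":0,"rx":0,"ry":0,"rz":0,"gripper":-1}
    - {"dx":0,"dy":0,"dz":0,"rx":0,"ry":0,"rz":0,"gripper":-1}

```text
time: 27.63
ee_pos: [515.0, -5.5, 287.2]
orientation: [-0.417, -3.112, 0.0]
wrist_force: [-0.1, 0.4, -0.4]
gripper_width: 59.6
finger_force: 50.0
```

```bash
python3 - <<'E'
from h import *
go(515.6,-6.5,110,-.267)
E
```

```text
t 27.6 grasp [514.7  -5.5 119.9] yaw 2.875 q6 -1.41 W 59.6 F 50.0 wf [-0.1  0.4 -0.4]
 turn rz units 0.004 then shift units dx -0.056 dy -0.037 dz 0.497 tilt units [-0.002 -0.016  0.   ]
```

play_rows:
  commands:
    - {"dx":-0.056,"dy":-0.037,"dz":0.2,"rx":0,"ry":0,"rz":0,"gripper":-1}
    - {"dx":0,"dy":0,"dz":0.12,"rx":0,"ry":0,"rz":0,"gripper":-1}
    - {"dx":0,"dy":0,"dz":0.1,"rx":0,"ry":0,"rz":0,"gripper":-1}
    - {"dx":0,"dy":0,"dz":0,"rx":0,"ry":0,"rz":0,"gripper":-1}
    - {"dx":0,"dy":0,"dz":0,"rx":0,"ry":0,"rz":0,"gripper":-1}

```text
time: 28.05
ee_pos: [516.1, -6.8, 279.5]
orientation: [-0.418, -3.114, -0.0]
wrist_force: [-0.4, 0.7, -1.5]
gripper_width: 59.5
finger_force: 50.0
```

```bash
python3 - <<'E'
from h import *
go(515.6,-6.5,110,-.267)
E
```

```text
t 28.1 grasp [516.1  -6.8 112.2] yaw 2.875 q6 -1.41 W 59.5 F 50.0 wf [-0.4  0.7 -1.5]
 turn rz units 0.001 then shift units dx 0.028 dy 0.007 dz 0.112 tilt units [-0.    -0.001  0.   ]
```

play_rows:
  commands:
    - {"dx":0.025,"dy":0,"dz":0.06,"rx":0,"ry":0,"rz":0,"gripper":-1}
    - {"dx":0,"dy":0,"dz":0.04,"rx":0,"ry":0,"rz":0,"gripper":-1}
    - {"dx":0,"dy":0,"dz":0,"rx":0,"ry":0,"rz":0,"gripper":-1}
    - {"dx":0,"dy":0,"dz":0,"rx":0,"ry":0,"rz":0,"gripper":-1}
    - {"dx":0,"dy":0,"dz":0,"rx":0,"ry":0,"rz":0,"gripper":0.7}
    - {"dx":0,"dy":0,"dz":0,"rx":0,"ry":0,"rz":0,"gripper":0.7}
    - {"dx":0,"dy":0,"dz":0,"rx":0,"ry":0,"rz":0,"gripper":0.7}
    - {"dx":0,"dy":0,"dz":0,"rx":0,"ry":0,"rz":0,"gripper":0.7}
    - {"dx":0,"dy":0,"dz":-0.5,"rx":0,"ry":0,"rz":0,"gripper":0.7}
    - {"dx":0,"dy":0,"dz":-1,"rx":0,"ry":0,"rz":0,"gripper":0.7}
    - {"dx":0,"dy":0,"dz":-1,"rx":0,"ry":0,"rz":0,"gripper":0.7}
    - {"dx":1,"dy":-1,"dz":-0.5,"rx":0,"ry":0,"rz":0,"gripper":0.7}
    - {"dx":1,"dy":-1,"dz":-0.5,"rx":0,"ry":0,"rz":0,"gripper":0.7}
    - {"dx":1,"dy":-1,"dz":0,"rx":0,"ry":0,"rz":0,"gripper":0.7}
    - {"dx":1,"dy":-1,"dz":0,"rx":0,"ry":0,"rz":0,"gripper":0.7}
    - {"dx":1,"dy":-1,"dz":0,"rx":0,"ry":0,"rz":0,"gripper":0.7}
    - {"dx":1,"dy":-1,"dz":0,"rx":0,"ry":0,"rz":0,"gripper":0.7}
    - {"dx":0,"dy":0,"dz":0,"rx":0,"ry":0,"rz":0,"gripper":0.7}

```text
time: 29.55
ee_pos: [365.3, -91.8, 347.9]
orientation: [-0.42, -3.112, 0.0]
wrist_force: [-0.2, -0.2, -0.2]
gripper_width: 79.0
finger_force: 0.0
```

```bash
python3 - <<'E'
from h import *
ims,hs=grab(4)
for n in ims:
    i=ims[n].astype(int)
c1=cv2.resize(ims['top'][150:260,90:300,::-1],None,fx=3.8,fy=3.8,interpolation=cv2.INTER_CUBIC)
cv2.imwrite('pics/t2.png',c1)
go(590,350,24,-.05)
E
```

```text
t 29.9 grasp [368.8 -90.5 180.2] yaw 2.876 q6 -1.67 W 79.1 F 0.0 wf [ 0.2 -0.3  0.2]
 turn rz units -1.801 then shift units dx -9.947 dy 22.553 dz 7.811 tilt units [ 0. -0. -0.]
```

View pics/t2.png

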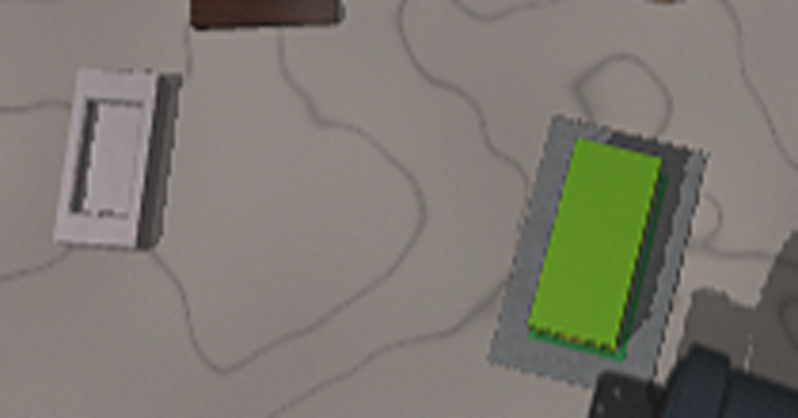

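```bash
python3 - <<'E'
from h import *
q=np.array([ray('top',(u+.5)/3.8-.5+90,(v+.5)/3.8-.5+150,30)[:2] for u,v in[(78,70),(158,74),(136,249),(54,243)]])
print(np.linalg.norm(q-np.roll(q,1,0),axis=1),q.mean(0)); d=q[0]+q[1]-q[2]-q[3]; a0=np.arctan2(d[1],d[0]); print(a0)
d=q[0]-q[3]+0;print(np.arctan2(d[1],d[0])); d=q[1]-q[2];print(np.arctan2(d[1],d[0]))
# recess corners at rim
r=np.array([ray('top',(u+.5)/3.8-.5+90,(v+.5)/3.8-.5+150,30)[:2] for u,v in[(86,99),(145,101),(132,216),(70,213)]]);print(r.mean(0))
# top face mask: bright -> refine
ims,hs=grab(6)
for n in ims:
    g=ims[n].astype(float).mean(2)
    P=(*q.mean(0),a0)
    def cost(p):  # edge contrast: mean inside rim band minus outside band
        o=sil(n,p,(130,60,.01),30); i=sil(n,p,(87,43,.01),30); big=sil(n,p,(138,68,.01),30)
        ins=o-i; 
        return -( (g*ins).sum()/ins.sum() - (g*(big-o)).sum()/(big-o).sum() - .5*(g*i).sum()/i.sum()*0)
    b=minimize(cost,P,method='Nelder-Mead',options=dict(initial_simplex=[np.add(P,d) for d in([0,0,0],[3,0,0],[0,3,0],[0,0,.04])],xatol=.02,fatol=1e-3)); print(n,b.x.round(3),b.fun,cost(P))
go(*q.mean(0),24,a0)
E
```

```text
[129.7312176   59.77364388 131.101704    59.99937524] [593.0989165  354.42440787]
-0.08034254037499751
-0.08120323559039892
-0.07949084253598847
[593.94194834 353.23759754]
top [ 5.94604e+02  3.54992e+02 -8.70000e-02] -43.28930602617062 -39.962785928499
side [ 5.93535e+02  3.53531e+02 -6.90000e-02] -19.131585412146976 -18.150940129307344
t 30.6 grasp [368.2 -90.9 180.2] yaw 2.875 q6 -1.67 W 79.0 F 0.0 wf [ 0.7 -0.1 -0.2]
 turn rz units -1.556 then shift units dx -9.420 dy 23.095 dz 7.812 tilt units [0. 0. 0.]
```

play_rows:
  commands:
    - {"dx":0,"dy":0,"dz":0,"rx":0,"ry":0,"rz":-0.778,"gripper":0.7}
    - {"dx":0,"dy":0,"dz":0,"rx":0,"ry":0,"rz":-0.778,"gripper":0.7}
    - {"dx":-0.41,"dy":1,"dz":0,"rx":0,"ry":0,"rz":0,"gripper":0.7}
    - {"dx":-0.41,"dy":1,"dz":0,"rx":0,"ry":0,"rz":0,"gripper":0.7}
    - {"dx":-0.41,"dy":1,"dz":0,"rx":0,"ry":0,"rz":0,"gripper":0.7}
    - {"dx":-0.41,"dy":1,"dz":0,"rx":0,"ry":0,"rz":0,"gripper":0.7}
    - {"dx":-0.41,"dy":1,"dz":0,"rx":0,"ry":0,"rz":0,"gripper":0.7}
    - {"dx":-0.41,"dy":1,"dz":0,"rx":0,"ry":0,"rz":0,"gripper":0.7}
    - {"dx":-0.41,"dy":1,"dz":0,"rx":0,"ry":0,"rz":0,"gripper":0.7}
    - {"dx":-0.41,"dy":1,"dz":0,"rx":0,"ry":0,"rz":0,"gripper":0.7}
    - {"dx":-0.41,"dy":1,"dz":0,"rx":0,"ry":0,"rz":0,"gripper":0.7}
    - {"dx":-0.41,"dy":1,"dz":0,"rx":0,"ry":0,"rz":0,"gripper":0.7}
    - {"dx":-0.41,"dy":1,"dz":0,"rx":0,"ry":0,"rz":0,"gripper":0.7}
    - {"dx":-0.41,"dy":1,"dz":0,"rx":0,"ry":0,"rz":0,"gripper":0.7}
    - {"dx":-0.41,"dy":1,"dz":0,"rx":0,"ry":0,"rz":0,"gripper":0.7}
    - {"dx":-0.41,"dy":1,"dz":0,"rx":0,"ry":0,"rz":0,"gripper":0.7}
    - {"dx":-0.41,"dy":1,"dz":0,"rx":0,"ry":0,"rz":0,"gripper":0.7}
    - {"dx":-0.41,"dy":1,"dz":0,"rx":0,"ry":0,"rz":0,"gripper":0.7}
    - {"dx":-0.41,"dy":1,"dz":0,"rx":0,"ry":0,"rz":0,"gripper":0.7}
    - {"dx":-0.41,"dy":1,"dz":0,"rx":0,"ry":0,"rz":0,"gripper":0.7}

```text
time: 32.22
ee_pos: [544.6, 257.2, 347.4]
orientation: [-0.126, -3.139, 0.0]
wrist_force: [-0.0, -1.0, 0.2]
gripper_width: 78.8
finger_force: 0.0
```

play_rows:
  commands:
    - {"dx":-0.41,"dy":1,"dz":0,"rx":0,"ry":0,"rz":0,"gripper":0.7}
    - {"dx":-0.41,"dy":1,"dz":0.5,"rx":0,"ry":0,"rz":0,"gripper":0.7}
    - {"dx":-0.41,"dy":1,"dz":1,"rx":0,"ry":0,"rz":0,"gripper":0.7}
    - {"dx":-0.41,"dy":1,"dz":1,"rx":0,"ry":0,"rz":0,"gripper":0.7}
    - {"dx":-0.41,"dy":1,"dz":1,"rx":0,"ry":0,"rz":0,"gripper":0.7}
    - {"dx":0,"dy":0,"dz":1,"rx":0,"ry":0,"rz":0,"gripper":0.7}
    - {"dx":0,"dy":0,"dz":0.5,"rx":0,"ry":0,"rz":0,"gripper":0.7}
    - {"dx":0,"dy":0,"dz":0,"rx":0,"ry":0,"rz":0,"gripper":0.7}
    - {"dx":0,"dy":0,"dz":0,"rx":0,"ry":0,"rz":0,"gripper":0.7}

```text
time: 32.97
ee_pos: [593.1, 352.1, 247.7]
orientation: [-0.127, -3.138, 0.001]
wrist_force: [0.7, 0.2, -0.1]
gripper_width: 79.2
finger_force: 0.0
```

```bash
python3 - <<'E'
from h import *
go(593.8,354.3,22,-.08)
E
```

```text
t 33.0 grasp [593.  352.1  80.4] yaw 3.061 q6 -1.02 W 79.2 F 0.0 wf [ 0.7  0.2 -0.1]
 turn rz units -0.005 then shift units dx -0.029 dy 0.113 dz 2.921 tilt units [-0.003 -0.005  0.   ]
```

play_rows:
  commands:
    - {"dx":-0.03,"dy":0.11,"dz":0.8,"rx":0,"ry":0,"rz":0,"gripper":0.7}
    - {"dx":0,"dy":0,"dz":0.8,"rx":0,"ry":0,"rz":0,"gripper":0.7}
    - {"dx":0,"dy":0,"dz":0.7,"rx":0,"ry":0,"rz":0,"gripper":0.7}
    - {"dx":0,"dy":0,"dz":0.4,"rx":0,"ry":0,"rz":0,"gripper":0.7}
    - {"dx":0,"dy":0,"dz":0.22,"rx":0,"ry":0,"rz":0,"gripper":0.7}
    - {"dx":0,"dy":0,"dz":0,"rx":0,"ry":0,"rz":0,"gripper":0.7}
    - {"dx":0,"dy":0,"dz":0,"rx":0,"ry":0,"rz":0,"gripper":-1}
    - {"dx":0,"dy":0,"dz":0,"rx":0,"ry":0,"rz":0,"gripper":-1}
    - {"dx":0,"dy":0,"dz":0,"rx":0,"ry":0,"rz":0,"gripper":-1}
    - {"dx":0,"dy":0,"dz":0,"rx":0,"ry":0,"rz":0,"gripper":-1}
    - {"dx":0,"dy":0,"dz":0,"rx":0,"ry":0,"rz":0,"gripper":-1}
    - {"dx":0,"dy":0,"dz":-0.5,"rx":0,"ry":0,"rz":0,"gripper":-1}
    - {"dx":0,"dy":0,"dz":-1,"rx":0,"ry":0,"rz":0,"gripper":-1}
    - {"dx":0,"dy":0,"dz":-1,"rx":0,"ry":0,"rz":0,"gripper":-1}
    - {"dx":0,"dy":0,"dz":-1,"rx":0,"ry":0,"rz":0,"gripper":-1}
    - {"dx":0,"dy":0,"dz":-1,"rx":0,"ry":0,"rz":0,"gripper":-1}
    - {"dx":0,"dy":0,"dz":-1,"rx":0,"ry":0,"rz":0,"gripper":-1}
    - {"dx":0,"dy":0,"dz":-1,"rx":0,"ry":0,"rz":0,"gripper":-1}
    - {"dx":0,"dy":0,"dz":-1,"rx":0,"ry":0,"rz":0,"gripper":-1}
    - {"dx":0,"dy":0,"dz":0,"rx":0,"ry":0,"rz":0,"gripper":-1}

```text
time: 34.63
ee_pos: [594.3, 354.9, 343.9]
orientation: [0.126, 3.134, 0.005]
wrist_force: [-0.1, 0.3, -1.1]
gripper_width: 59.9
finger_force: 50.0
```

```bash
python3 - <<'E'
from h import *
go(515.7,-6.6,142,-.267)
E
```

```text
t 34.6 grasp [595.2 355.4 176.6] yaw 3.061 q6 -1.02 W 59.9 F 50.0 wf [-0.1  0.3 -1.1]
 turn rz units 1.556 then shift units dx -0.939 dy -18.508 dz 1.731 tilt units [0.028 0.044 0.   ]
```

play_rows:
  commands:
    - {"dx":0,"dy":0,"dz":0,"rx":0,"ry":0,"rz":0.778,"gripper":-1}
    - {"dx":0,"dy":0,"dz":0,"rx":0,"ry":0,"rz":0.778,"gripper":-1}
    - {"dx":-0.05,"dy":-1,"dz":0,"rx":0,"ry":0,"rz":0,"gripper":-1}
    - {"dx":-0.05,"dy":-1,"dz":0,"rx":0,"ry":0,"rz":0,"gripper":-1}
    - {"dx":-0.05,"dy":-1,"dz":0,"rx":0,"ry":0,"rz":0,"gripper":-1}
    - {"dx":-0.05,"dy":-1,"dz":0,"rx":0,"ry":0,"rz":0,"gripper":-1}
    - {"dx":-0.05,"dy":-1,"dz":0,"rx":0,"ry":0,"rz":0,"gripper":-1}
    - {"dx":-0.05,"dy":-1,"dz":0,"rx":0,"ry":0,"rz":0,"gripper":-1}
    - {"dx":-0.05,"dy":-1,"dz":0,"rx":0,"ry":0,"rz":0,"gripper":-1}
    - {"dx":-0.05,"dy":-1,"dz":0,"rx":0,"ry":0,"rz":0,"gripper":-1}
    - {"dx":-0.05,"dy":-1,"dz":0,"rx":0,"ry":0,"rz":0,"gripper":-1}
    - {"dx":-0.05,"dy":-1,"dz":0,"rx":0,"ry":0,"rz":0,"gripper":-1}
    - {"dx":-0.05,"dy":-1,"dz":0,"rx":0,"ry":0,"rz":0,"gripper":-1}
    - {"dx":-0.05,"dy":-1,"dz":0,"rx":0,"ry":0,"rz":0,"gripper":-1}
    - {"dx":-0.05,"dy":-1,"dz":0,"rx":0,"ry":0,"rz":0,"gripper":-1}
    - {"dx":-0.05,"dy":-1,"dz":0,"rx":0,"ry":0,"rz":0,"gripper":-1}
    - {"dx":-0.05,"dy":-1,"dz":0,"rx":0,"ry":0,"rz":0,"gripper":-1}
    - {"dx":-0.05,"dy":-1,"dz":0,"rx":0,"ry":0,"rz":0,"gripper":-1}
    - {"dx":-0.05,"dy":-1,"dz":0,"rx":0,"ry":0,"rz":0,"gripper":-1}
    - {"dx":-0.05,"dy":-1,"dz":0,"rx":0,"ry":0,"rz":0,"gripper":-1}

```text
time: 36.3
ee_pos: [515.6, 1.8, 338.4]
orientation: [-0.418, -3.113, 0.0]
wrist_force: [0.3, -0.1, -2.5]
gripper_width: 59.5
finger_force: 50.0
```

play_rows:
  commands:
    - {"dx":0,"dy":-0.4,"dz":0,"rx":0,"ry":0,"rz":0,"gripper":-1}
    - {"dx":0,"dy":0,"dz":0.3,"rx":0,"ry":0,"rz":0,"gripper":-1}
    - {"dx":0,"dy":0,"dz":0.3,"rx":0,"ry":0,"rz":0,"gripper":-1}
    - {"dx":0,"dy":0,"dz":0.2,"rx":0,"ry":0,"rz":0,"gripper":-1}
    - {"dx":0,"dy":0,"dz":0,"rx":0,"ry":0,"rz":0,"gripper":-1}
    - {"dx":0,"dy":0,"dz":0,"rx":0,"ry":0,"rz":0,"gripper":-1}

```text
time: 36.8
ee_pos: [514.2, -4.3, 322.6]
orientation: [-0.416, -3.113, -0.0]
wrist_force: [0.2, -0.9, -1.8]
gripper_width: 59.7
finger_force: 50.0
```

```bash
python3 - <<'E'
from h import *
ims,hs=grab(1)
crop(ims,'side',150,110,150,120,5,[],'y.png')
go(515.7,-6.6,142,-.267)
E
```

```text
t 36.9 grasp [514.3  -4.5 155.8] yaw 2.875 q6 -1.40 W 59.6 F 50.0 wf [-0.1 -0.3 -1.9]
 turn rz units 0.006 then shift units dx -0.093 dy -0.082 dz 0.692 tilt units [0.    0.001 0.   ]
```

View pics/y.png

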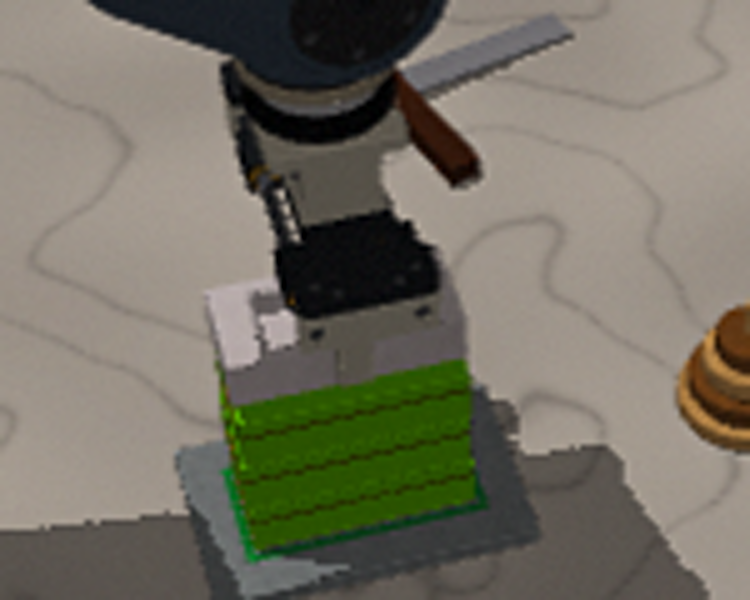

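play_rows:
  commands:
    - {"dx":-0.09,"dy":-0.08,"dz":0.2,"rx":0,"ry":0,"rz":0,"gripper":-1}
    - {"dx":0,"dy":0,"dz":0.2,"rx":0,"ry":0,"rz":0,"gripper":-1}
    - {"dx":0,"dy":0,"dz":0.15,"rx":0,"ry":0,"rz":0,"gripper":-1}
    - {"dx":0,"dy":0,"dz":0,"rx":0,"ry":0,"rz":0,"gripper":-1}
    - {"dx":0,"dy":0,"dz":0,"rx":0,"ry":0,"rz":0,"gripper":-1}

```text
time: 37.32
ee_pos: [515.4, -7.1, 311.9]
orientation: [-0.418, -3.113, 0.0]
wrist_force: [0.1, 0.2, -2.3]
gripper_width: 59.8
finger_force: 50.0
```

```bash
python3 - <<'E'
from h import *
go(515.7,-6.6,142,-.267)
E
```

```text
t 37.3 grasp [515.3  -7.1 144.6] yaw 2.874 q6 -1.41 W 59.8 F 50.0 wf [ 0.1  0.2 -2.3]
 turn rz units -0.001 then shift units dx -0.011 dy 0.027 dz 0.129 tilt units [-0.001 -0.005  0.   ]
```

play_rows:
  commands:
    - {"dx":0,"dy":0.02,"dz":0.06,"rx":0,"ry":0,"rz":0,"gripper":-1}
    - {"dx":0,"dy":0,"dz":0.04,"rx":0,"ry":0,"rz":0,"gripper":-1}
    - {"dx":0,"dy":0,"dz":0,"rx":0,"ry":0,"rz":0,"gripper":-1}
    - {"dx":0,"dy":0,"dz":0,"rx":0,"ry":0,"rz":0,"gripper":-1}

```text
time: 37.65
ee_pos: [515.6, -6.6, 310.2]
orientation: [0.418, 3.114, -0.0]
wrist_force: [1.0, -0.0, -2.2]
gripper_width: 59.3
finger_force: 50.0
```

```bash
python3 - <<'E'
from h import *
go(515.7,-6.6,142,-.267)
E
```

```text
t 37.6 grasp [515.6  -6.6 142.9] yaw 2.875 q6 -1.41 W 59.3 F 50.0 wf [ 1.  -0.  -2.2]
 turn rz units 0.000 then shift units dx -0.005 dy 0.004 dz 0.043 tilt units [-0.  0. -0.]
```

play_rows:
  commands:
    - {"dx":0,"dy":0,"dz":0.05,"rx":0,"ry":0,"rz":0,"gripper":-1}
    - {"dx":0,"dy":0,"dz":0,"rx":0,"ry":0,"rz":0,"gripper":-1}
    - {"dx":0,"dy":0,"dz":0,"rx":0,"ry":0,"rz":0,"gripper":-1}
    - {"dx":0,"dy":0,"dz":0,"rx":0,"ry":0,"rz":0,"gripper":0.7}
    - {"dx":0,"dy":0,"dz":0,"rx":0,"ry":0,"rz":0,"gripper":0.7}
    - {"dx":0,"dy":0,"dz":0,"rx":0,"ry":0,"rz":0,"gripper":0.7}
    - {"dx":0,"dy":0,"dz":0,"rx":0,"ry":0,"rz":0,"gripper":0.7}
    - {"dx":0,"dy":0,"dz":-0.5,"rx":0,"ry":0,"rz":0,"gripper":0.7}
    - {"dx":0,"dy":0,"dz":-1,"rx":0,"ry":0,"rz":0,"gripper":0.7}
    - {"dx":0,"dy":0,"dz":-1,"rx":0,"ry":0,"rz":0,"gripper":0.7}
    - {"dx":0.5,"dy":1,"dz":-0.5,"rx":0,"ry":0,"rz":0,"gripper":0.7}
    - {"dx":0.5,"dy":1,"dz":0,"rx":0,"ry":0,"rz":0,"gripper":0.7}
    - {"dx":0.5,"dy":1,"dz":0,"rx":0,"ry":0,"rz":0,"gripper":0.7}
    - {"dx":0.5,"dy":1,"dz":0,"rx":0,"ry":0,"rz":0,"gripper":0.7}
    - {"dx":0.5,"dy":1,"dz":0,"rx":0,"ry":0,"rz":0,"gripper":0.7}
    - {"dx":0.5,"dy":1,"dz":0,"rx":0,"ry":0,"rz":0,"gripper":0.7}
    - {"dx":0.5,"dy":1,"dz":0,"rx":0,"ry":0,"rz":0,"gripper":0.7}
    - {"dx":0,"dy":0,"dz":0,"rx":0,"ry":0,"rz":0,"gripper":0.7}
    - {"dx":0,"dy":0,"dz":0,"rx":0,"ry":0,"rz":0,"gripper":0.7}

```text
time: 39.23
ee_pos: [484.9, 147.4, 369.7]
orientation: [0.415, 3.113, 0.0]
wrist_force: [0.7, -0.4, -0.4]
gripper_width: 78.8
finger_force: 0.0
```

```bash
python3 - <<'E'
from h import *
ims,hs=grab(4)
cv2.imwrite('pics/t3.png',cv2.resize(ims['top'][150:290,190:445,::-1],None,fx=3,fy=3,interpolation=cv2.INTER_CUBIC))
go(406,-197,36.5,.33)
E
```

```text
t 39.6 grasp [485.1 146.4 201.9] yaw 2.874 q6 -1.10 W 79.1 F 0.0 wf [-0.3 -0.5 -0.5]
 turn rz units -4.982 then shift units dx 9.307 dy -14.960 dz 8.268 tilt units [-0. -0.  0.]
```

View pics/t3.png

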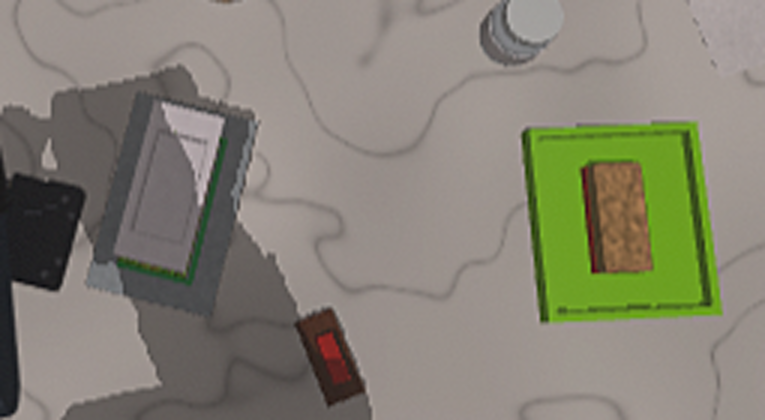

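```bash
cat > ins.py <<'E'
from h import *
def mI(n,p): return np.maximum(sil(n,p,(80,36,16),0),sil(n,p,(44,16,40),0))
ims,hs=grab(4)
c=ray('top',190+331/3,150+356/3,25)[:2]; print(c)
M={}
for n in ims:
    h=hs[n]; m=(((h[...,0]<22)|(h[...,0]>165))&(h[...,1]>75)).astype(np.uint8)
    m=near(n,m,c,62,16); M[n]=m.astype(float)
R={n:near(n,(((hs[n][...,0]<8)|(hs[n][...,0]>170))&(hs[n][...,1]>140)&(ims[n][...,0]>70)).astype(float),c,50,25) for n in ims}
for k in(['top'],['side'],['top','side']):
    P=np.array([*c,.3])
    f=lambda p:sum(np.abs(mI(n,p)-M[n]).sum() for n in k)
    for s in(10,4):
        r=minimize(f,P,method='Nelder-Mead',options=dict(initial_simplex=[P,P+[s,0,0],P+[0,s,0],P+[0,0,s/50]],xatol=.05,fatol=.05));P=r.x
    print(k,P.round(3),r.fun,[M[n].sum() for n in k])
# bar top centre from red pixels, by both
for n in ims:
    v,u=np.nonzero(R[n]); print('red',n,len(u),ray(n,u.mean(),v.mean(),34 if n=='top' else 30)[:2].round(1))
crop(ims,'top',275,240,60,55,7,[(P,(80,36,16),0),(P,(44,16,24),16)],'i1.png');crop(ims,'side',190,235,70,60,7,[(P,(80,36,16),0),(P,(44,16,24),16)],'i2.png')
a,b=cv2.imread('pics/i1.png'),cv2.imread('pics/i2.png');a=cv2.resize(a,(390,358));b=cv2.resize(b,(400,358));cv2.imwrite('pics/i.png',np.hstack([a,b]))
go(*P[:2],36.5,P[2])
E
python3 ins.py
```

```text
[ 370.27123774 -148.77924121]
['top'] [ 3.70815e+02 -1.48437e+02  3.57000e-01] 53.258823529411764 [np.float64(366.0)]
['side'] [ 370.287 -146.95     0.38 ] 36.75686274509803 [np.float64(441.0)]
['top', 'side'] [ 370.176 -147.904    0.381] 95.42745098039217 [np.float64(366.0), np.float64(441.0)]
red top 97 [ 370.1 -148.4]
red side 49 [ 380.2 -140.2]
t 40.0 grasp [485.  146.8 201.8] yaw 2.875 q6 -1.10 W 79.3 F 0.0 wf [ 0.   0.5 -0. ]
 turn rz units -5.398 then shift units dx 10.808 dy -11.548 dz 8.266 tilt units [-0. -0.  0.]
```

View pics/i.png

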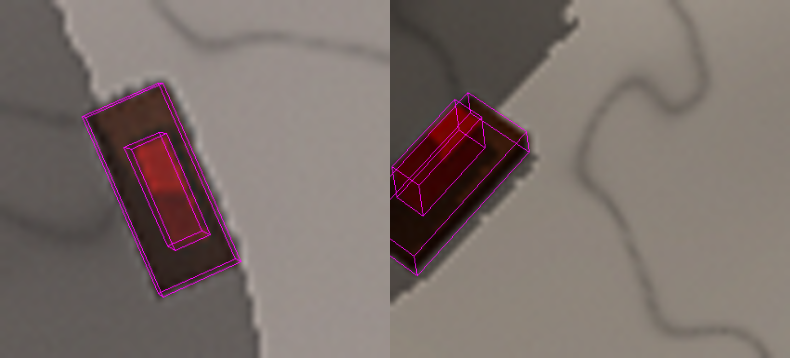

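play_rows:
  commands:
    - {"dx":0,"dy":0,"dz":0,"rx":0,"ry":0,"rz":-0.9,"gripper":-0.1}
    - {"dx":0,"dy":0,"dz":0,"rx":0,"ry":0,"rz":-0.9,"gripper":-0.1}
    - {"dx":0,"dy":0,"dz":0,"rx":0,"ry":0,"rz":-0.9,"gripper":-0.1}
    - {"dx":0,"dy":0,"dz":0,"rx":0,"ry":0,"rz":-0.9,"gripper":-0.1}
    - {"dx":0,"dy":0,"dz":0,"rx":0,"ry":0,"rz":-0.9,"gripper":-0.1}
    - {"dx":0,"dy":0,"dz":0,"rx":0,"ry":0,"rz":-0.85,"gripper":-0.1}
    - {"dx":0.9,"dy":-0.962,"dz":0,"rx":0,"ry":0,"rz":0,"gripper":-0.1}
    - {"dx":0.9,"dy":-0.962,"dz":0,"rx":0,"ry":0,"rz":0,"gripper":-0.1}
    - {"dx":0.9,"dy":-0.962,"dz":0,"rx":0,"ry":0,"rz":0,"gripper":-0.1}
    - {"dx":0.9,"dy":-0.962,"dz":0,"rx":0,"ry":0,"rz":0,"gripper":-0.1}
    - {"dx":0.9,"dy":-0.962,"dz":0,"rx":0,"ry":0,"rz":0,"gripper":-0.1}
    - {"dx":0.9,"dy":-0.962,"dz":0,"rx":0,"ry":0,"rz":0,"gripper":-0.1}
    - {"dx":0.9,"dy":-0.962,"dz":0,"rx":0,"ry":0,"rz":0,"gripper":-0.1}
    - {"dx":0.9,"dy":-0.962,"dz":0,"rx":0,"ry":0,"rz":0,"gripper":-0.1}
    - {"dx":0.9,"dy":-0.962,"dz":0,"rx":0,"ry":0,"rz":0,"gripper":-0.1}
    - {"dx":0.9,"dy":-0.962,"dz":0,"rx":0,"ry":0,"rz":0,"gripper":-0.1}
    - {"dx":0.9,"dy":-0.962,"dz":0,"rx":0,"ry":0,"rz":0,"gripper":-0.1}
    - {"dx":0.9,"dy":-0.962,"dz":0,"rx":0,"ry":0,"rz":0,"gripper":-0.1}
    - {"dx":0,"dy":0,"dz":0,"rx":0,"ry":0,"rz":0,"gripper":-0.1}
    - {"dx":0,"dy":0,"dz":0,"rx":0,"ry":0,"rz":0,"gripper":-0.1}

```text
time: 41.7
ee_pos: [368.3, -147.8, 369.2]
orientation: [-0.582, 3.087, -0.0]
wrist_force: [0.3, 0.4, -0.4]
gripper_width: 41.9
finger_force: 0.0
```

play_rows:
  commands:
    - {"dx":0,"dy":0,"dz":1,"rx":0,"ry":0,"rz":0,"gripper":-0.1}
    - {"dx":0,"dy":0,"dz":1,"rx":0,"ry":0,"rz":0,"gripper":-0.1}
    - {"dx":0,"dy":0,"dz":1,"rx":0,"ry":0,"rz":0,"gripper":-0.1}
    - {"dx":0,"dy":0,"dz":1,"rx":0,"ry":0,"rz":0,"gripper":-0.1}
    - {"dx":0,"dy":0,"dz":1,"rx":0,"ry":0,"rz":0,"gripper":-0.1}
    - {"dx":0,"dy":0,"dz":0.5,"rx":0,"ry":0,"rz":0,"gripper":-0.1}
    - {"dx":0,"dy":0,"dz":0,"rx":0,"ry":0,"rz":0,"gripper":-0.1}
    - {"dx":0,"dy":0,"dz":0,"rx":0,"ry":0,"rz":0,"gripper":-0.1}

```text
time: 42.37
ee_pos: [368.9, -146.5, 259.1]
orientation: [0.587, -3.085, -0.001]
wrist_force: [0.5, -0.4, 0.4]
gripper_width: 42.1
finger_force: 0.0
```

```bash
python3 - <<'E'
from h import *
go(370.3,-148.1,36.5,.372)
E
```

```text
t 42.4 grasp [ 368.7 -146.4   91.8] yaw -2.766 q6 -2.44 W 42.1 F 0.0 wf [ 0.5 -0.4  0.4]
 turn rz units 0.033 then shift units dx -0.041 dy -0.109 dz 2.764 tilt units [ 0.007 -0.005 -0.   ]
```

play_rows:
  commands:
    - {"dx":-0.04,"dy":-0.11,"dz":0.8,"rx":0,"ry":0,"rz":0.03,"gripper":-0.1}
    - {"dx":0,"dy":0,"dz":0.8,"rx":0,"ry":0,"rz":0,"gripper":-0.1}
    - {"dx":0,"dy":0,"dz":0.6,"rx":0,"ry":0,"rz":0,"gripper":-0.1}
    - {"dx":0,"dy":0,"dz":0.35,"rx":0,"ry":0,"rz":0,"gripper":-0.1}
    - {"dx":0,"dy":0,"dz":0.17,"rx":0,"ry":0,"rz":0,"gripper":-0.1}
    - {"dx":0,"dy":0,"dz":0,"rx":0,"ry":0,"rz":0,"gripper":-0.1}
    - {"dx":0,"dy":0,"dz":0,"rx":0,"ry":0,"rz":0,"gripper":-0.1}
    - {"dx":0,"dy":0,"dz":0,"rx":0,"ry":0,"rz":0,"gripper":-1}
    - {"dx":0,"dy":0,"dz":0,"rx":0,"ry":0,"rz":0,"gripper":-1}
    - {"dx":0,"dy":0,"dz":0,"rx":0,"ry":0,"rz":0,"gripper":-1}
    - {"dx":0,"dy":0,"dz":0,"rx":0,"ry":0,"rz":0,"gripper":-1}
    - {"dx":0,"dy":0,"dz":0,"rx":0,"ry":0,"rz":0,"gripper":-1}
    - {"dx":0,"dy":0,"dz":0,"rx":0,"ry":0,"rz":0,"gripper":-1}
  force: 40

```text
time: 43.45
ee_pos: [370.2, -148.9, 204.9]
orientation: [-0.58, 3.087, -0.0]
wrist_force: [-1.1, 0.2, 4.2]
gripper_width: 15.8
finger_force: 40.0
```

```bash
python3 - <<'E'
from h import *
go(370.3,-148.1,36.5,.372)
E
```

```text
t 43.5 grasp [ 370.2 -148.9   37.6] yaw -2.770 q6 -2.44 W 15.8 F 40.0 wf [-1.1  0.2  4.2]
 turn rz units -0.005 then shift units dx -0.018 dy 0.037 dz 0.055 tilt units [-0.002  0.001 -0.   ]
```

play_rows:
  commands:
    - {"dx":0,"dy":0,"dz":-0.5,"rx":0,"ry":0,"rz":0,"gripper":-1}
    - {"dx":0,"dy":0,"dz":-1,"rx":0,"ry":0,"rz":0,"gripper":-1}
    - {"dx":0,"dy":0,"dz":-1,"rx":0,"ry":0,"rz":0.75,"gripper":-1}
    - {"dx":0,"dy":0,"dz":-1,"rx":0,"ry":0,"rz":0.75,"gripper":-1}
    - {"dx":0,"dy":0,"dz":-1,"rx":0,"ry":0,"rz":0.75,"gripper":-1}
    - {"dx":0,"dy":0,"dz":-1,"rx":0,"ry":0,"rz":0.75,"gripper":-1}
    - {"dx":0,"dy":0,"dz":-1,"rx":0,"ry":0,"rz":0.75,"gripper":-1}
    - {"dx":0,"dy":0,"dz":-1,"rx":0,"ry":0,"rz":0.75,"gripper":-1}
    - {"dx":0,"dy":0,"dz":-0.7,"rx":0,"ry":0,"rz":0.82,"gripper":-1}
    - {"dx":0,"dy":0,"dz":0,"rx":0,"ry":0,"rz":0,"gripper":-1}
    - {"dx":0,"dy":0,"dz":0,"rx":0,"ry":0,"rz":0,"gripper":-1}

```text
time: 44.37
ee_pos: [370.0, -148.8, 368.6]
orientation: [0.413, 3.113, -0.001]
wrist_force: [0.9, 0.3, -1.0]
gripper_width: 15.6
finger_force: 40.0
```

```bash
python3 - <<'E'
from h import *
ims,hs=grab(4)
# where are the top case (white) and recess, as the camera sees them
crop(ims,'top',195,160,90,100,6,[((515.6,-6.6,-.267),(130,60,.1),150),((515.6,-6.6,-.267),(85,41,.1),150)],'v.png')
go(515.6,-6.6,200,-.267)
E
```

```text
t 44.8 grasp [ 370.  -148.8  201. ] yaw 2.875 q6 -1.80 W 15.4 F 40.0 wf [ 0.2 -0.4  0.1]
 turn rz units 0.004 then shift units dx -5.146 dy 8.780 dz 0.050 tilt units [ 0.001 -0.007 -0.   ]
```

View pics/v.png

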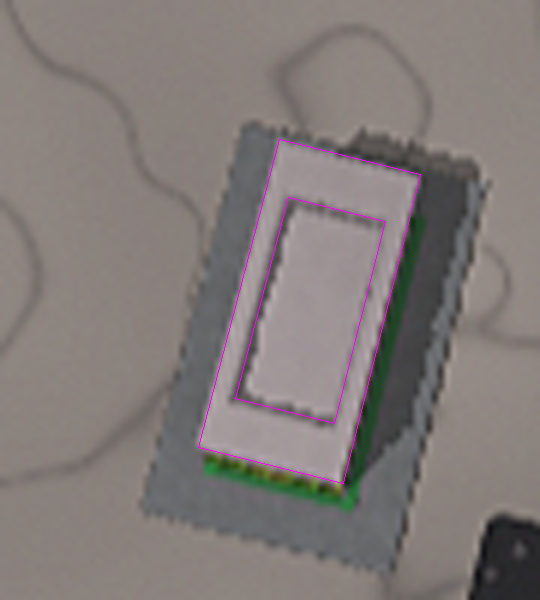

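play_rows:
  commands:
    - {"dx":-0.514,"dy":0.877,"dz":0,"rx":0,"ry":0,"rz":0,"gripper":-1}
    - {"dx":-0.514,"dy":0.877,"dz":0,"rx":0,"ry":0,"rz":0,"gripper":-1}
    - {"dx":-0.514,"dy":0.877,"dz":0,"rx":0,"ry":0,"rz":0,"gripper":-1}
    - {"dx":-0.514,"dy":0.877,"dz":0,"rx":0,"ry":0,"rz":0,"gripper":-1}
    - {"dx":-0.514,"dy":0.877,"dz":0,"rx":0,"ry":0,"rz":0,"gripper":-1}
    - {"dx":-0.514,"dy":0.877,"dz":0,"rx":0,"ry":0,"rz":0,"gripper":-1}
    - {"dx":-0.514,"dy":0.877,"dz":0,"rx":0,"ry":0,"rz":0,"gripper":-1}
    - {"dx":-0.514,"dy":0.877,"dz":0,"rx":0,"ry":0,"rz":0,"gripper":-1}
    - {"dx":-0.514,"dy":0.877,"dz":0,"rx":0,"ry":0,"rz":0,"gripper":-1}
    - {"dx":-0.514,"dy":0.877,"dz":0,"rx":0,"ry":0,"rz":0,"gripper":-1}
    - {"dx":0,"dy":0,"dz":0,"rx":0,"ry":0,"rz":0,"gripper":-1}
    - {"dx":0,"dy":0,"dz":0,"rx":0,"ry":0,"rz":0,"gripper":-1}
    - {"dx":0,"dy":0,"dz":0,"rx":0,"ry":0,"rz":0,"gripper":-1}

```text
time: 45.85
ee_pos: [515.2, -7.1, 368.4]
orientation: [-0.417, -3.113, 0.0]
wrist_force: [-0.8, 0.5, -0.9]
gripper_width: 15.5
finger_force: 40.0
```

```bash
python3 - <<'E'
from h import *
ims,hs=grab(2)
crop(ims,'side',160,100,110,110,5,[],'z.png')
go(515.6,-6.6,171.6,-.267)
E
```

```text
t 46.0 grasp [515.2  -7.3 201.5] yaw 2.874 q6 -1.41 W 15.4 F 40.0 wf [-0.1 -0.7 -0.9]
 turn rz units -0.006 then shift units dx -0.009 dy 0.039 dz 1.496 tilt units [-0.001  0.    -0.   ]
```

View pics/z.png

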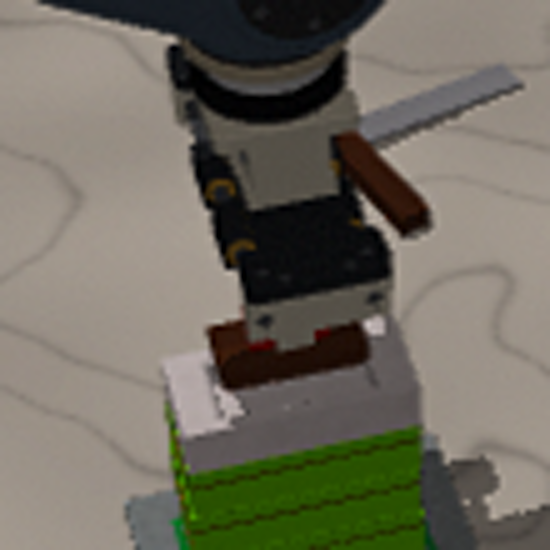

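play_rows:
  commands:
    - {"dx":-0.01,"dy":0.04,"dz":0.3,"rx":0,"ry":0,"rz":0,"gripper":-1}
    - {"dx":0,"dy":0,"dz":0.3,"rx":0,"ry":0,"rz":0,"gripper":-1}
    - {"dx":0,"dy":0,"dz":0.2,"rx":0,"ry":0,"rz":0,"gripper":-1}
    - {"dx":0,"dy":0,"dz":0.1,"rx":0,"ry":0,"rz":0,"gripper":-1}
    - {"dx":0,"dy":0,"dz":0.1,"rx":0,"ry":0,"rz":0,"gripper":-1}
    - {"dx":0,"dy":0,"dz":0,"rx":0,"ry":0,"rz":0,"gripper":-1}

```text
time: 46.55
ee_pos: [515.9, -6.1, 348.2]
orientation: [-0.418, -3.113, 0.0]
wrist_force: [0.3, 0.3, -1.5]
gripper_width: 15.6
finger_force: 40.0
```

```bash
python3 - <<'E'
from h import *
go(515.6,-6.6,171.6,-.267)
E
```

```text
t 46.5 grasp [515.8  -6.  180.9] yaw 2.875 q6 -1.41 W 15.6 F 40.0 wf [ 0.3  0.3 -1.5]
 turn rz units 0.000 then shift units dx 0.002 dy -0.029 dz 0.467 tilt units [-0.001 -0.006  0.   ]
```

In the recess (underside ~143, rim at 150), no contact force. Continue.

play_rows:
  commands:
    - {"dx":0,"dy":-0.02,"dz":0.15,"rx":0,"ry":0,"rz":0,"gripper":-1}
    - {"dx":0,"dy":0,"dz":0.12,"rx":0,"ry":0,"rz":0,"gripper":-1}
    - {"dx":0,"dy":0,"dz":0.1,"rx":0,"ry":0,"rz":0,"gripper":-1}
    - {"dx":0,"dy":0,"dz":0.06,"rx":0,"ry":0,"rz":0,"gripper":-1}
    - {"dx":0,"dy":0,"dz":0.04,"rx":0,"ry":0,"rz":0,"gripper":-1}
    - {"dx":0,"dy":0,"dz":0,"rx":0,"ry":0,"rz":0,"gripper":-1}
    - {"dx":0,"dy":0,"dz":0,"rx":0,"ry":0,"rz":0,"gripper":-1}

```text
time: 47.13
ee_pos: [515.9, -6.4, 339.4]
orientation: [0.418, 3.114, 0.0]
wrist_force: [-0.1, 0.5, -0.9]
gripper_width: 16.3
finger_force: 40.0
```

```bash
python3 - <<'E'
from h import *
go(515.6,-6.6,171.6,-.267)
E
```

```text
t 47.1 grasp [515.9  -6.4 172.1] yaw 2.875 q6 -1.41 W 16.3 F 40.0 wf [-0.1  0.5 -0.9]
 turn rz units 0.000 then shift units dx 0.013 dy -0.012 dz 0.023 tilt units [0. 0. 0.]
```

play_rows:
  commands:
    - {"dx":0,"dy":0,"dz":0.04,"rx":0,"ry":0,"rz":0,"gripper":-1}
    - {"dx":0,"dy":0,"dz":0.03,"rx":0,"ry":0,"rz":0,"gripper":-1}
    - {"dx":0,"dy":0,"dz":0,"rx":0,"ry":0,"rz":0,"gripper":-1}
    - {"dx":0,"dy":0,"dz":0,"rx":0,"ry":0,"rz":0,"gripper":-1}

```text
time: 47.47
ee_pos: [515.9, -6.4, 338.9]
orientation: [0.418, 3.113, -0.0]
wrist_force: [-3.9, 1.3, 10.7]
gripper_width: 16.0
finger_force: 40.0
```

play_rows:
  commands:
    - {"dx":0,"dy":0,"dz":-0.02,"rx":0,"ry":0,"rz":0,"gripper":-1}
    - {"dx":0,"dy":0,"dz":0,"rx":0,"ry":0,"rz":0,"gripper":-0.1}
    - {"dx":0,"dy":0,"dz":0,"rx":0,"ry":0,"rz":0,"gripper":-0.1}
    - {"dx":0,"dy":0,"dz":0,"rx":0,"ry":0,"rz":0,"gripper":-0.1}
    - {"dx":0,"dy":0,"dz":0,"rx":0,"ry":0,"rz":0,"gripper":-0.1}
    - {"dx":0,"dy":0,"dz":-0.5,"rx":0,"ry":0,"rz":0,"gripper":-0.1}
    - {"dx":0,"dy":0,"dz":-1,"rx":0,"ry":0,"rz":0,"gripper":-0.1}
    - {"dx":0,"dy":0,"dz":-1,"rx":0,"ry":0,"rz":0,"gripper":-0.1}
    - {"dx":0,"dy":0,"dz":-1,"rx":0,"ry":0,"rz":0,"gripper":-0.1}
    - {"dx":0.5,"dy":1,"dz":0,"rx":0,"ry":0,"rz":0,"gripper":-0.1}
    - {"dx":0.5,"dy":1,"dz":0,"rx":0,"ry":0,"rz":0,"gripper":-0.1}
    - {"dx":0.5,"dy":1,"dz":0,"rx":0,"ry":0,"rz":0,"gripper":-0.1}
    - {"dx":0.5,"dy":1,"dz":0,"rx":0,"ry":0,"rz":0,"gripper":-0.1}
    - {"dx":0.5,"dy":1,"dz":0,"rx":0,"ry":0,"rz":0,"gripper":-0.1}
    - {"dx":0.5,"dy":1,"dz":0,"rx":0,"ry":0,"rz":0,"gripper":-0.1}
    - {"dx":0.5,"dy":1,"dz":0,"rx":0,"ry":0,"rz":0,"gripper":-0.1}
    - {"dx":0.5,"dy":1,"dz":0,"rx":0,"ry":0,"rz":0,"gripper":-0.1}
    - {"dx":0.5,"dy":1,"dz":0,"rx":0,"ry":0,"rz":0,"gripper":-0.1}
    - {"dx":0,"dy":0,"dz":0,"rx":0,"ry":0,"rz":0,"gripper":-0.1}
    - {"dx":0,"dy":0,"dz":0,"rx":0,"ry":0,"rz":0,"gripper":-0.1}

```text
time: 49.13
ee_pos: [476.3, 191.5, 408.8]
orientation: [0.415, 3.114, 0.0]
wrist_force: [-0.1, 0.1, -0.3]
gripper_width: 42.0
finger_force: 0.0
```

```bash
python3 - <<'E'
from h import *
ims,hs=grab(4)
a=cv2.resize(ims['top'][140:270,190:340,::-1],(400,347),interpolation=cv2.INTER_CUBIC)
b=cv2.resize(ims['side'][120:250,165:315,::-1],(400,347),interpolation=cv2.INTER_CUBIC)
cv2.imwrite('pics/fin.png',np.hstack([a,b]))
E
```

```text
(no output)
```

View pics/fin.png

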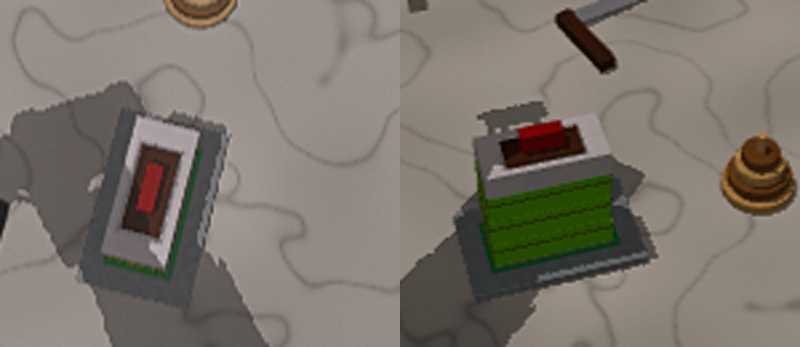

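```bash
python3 -c "
from station import bot
print(bot.close_job())"
```

```text
the job is handed in; nothing more can be done
None
```

The job is handed in at about 49 s on the robot's clock, with no verdict returned: the sanding block lies flat in the tray, the three green cases present are stacked on the outline, and the sample case sits on top with the insert pressed flush in its recess.

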